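# Check the depth of an angled dowel bore with the plunger gauge

### The arm

A 7-joint arm with a two-finger parallel gripper is mounted at the origin on a cart in front of the work surface, level with it; the furniture and walls round the work are solid. World frame = base frame: x ahead of the robot, y to its left, z up, the work surface at z = 0. Lengths are in mm, angles in rad, forces in N, time in s.
With the tool pointing down it reaches from about 425 to 1025 mm from the base axis. Payload 9.4 kg.
Tool frame: the origin (TCP) lies at the very end of the fingers, on their centre line; the grasp point (between the pads) lies 19 mm behind it; z points along the fingers, y is the line along which they close (so a half turn about z gives the same grasp; the last joint's range is limited). The gripper opens to 93 mm and grips with 3 to 60 N. Pads are 15 mm wide; open, the fingers measure 128 mm over their backs; the gripper's body (75 mm by 188 mm) begins 65 mm behind the grasp point.
Start: joints at [1.13, 0.599, -0.003, 1.599, 0.002, 0.943, -0.08], TCP at [257.965, -677.553, 218.618] pointing down, gripper open.
Joint ranges: [-2.57, 2.57], [-0.35, 1.97], [-1.29, 1.29], [0.11, 2.56], [-1.05, 4.19], [0.11, 1.86], [-2.63, 2.63]. Speed limits (rad/s): [2.22, 2.22, 3.01, 3.01, 3.14, 3.14, 3.14].

### API

Orientations are given as a rotation vector (axis times angle).
In Python, from rig import state, grab_frame, job_done gives the robot as it stands.
- The arm moves only by the shell command python3 -m pendant 'ROWS'. ROWS is text: rows parted by semicolons, each of 5 numbers parted by spaces: the closure, from 0 (fully open) to 1 (shut), then the shift along the tool's x, y, z each as a share of 0.12 m, from -1 to 1, then the turn about the tool's z as a share of pi/2 rad, from -1 to 1. In form: hand x y z roll; .... A call has exactly 5 rows; each row is the pose to reach, as a shift and turn from the pose commanded when the call began, along the tool's axes at that moment; what a row does not reach only later rows make up. A row lasts 1/12 s, in which the tool goes at most 41.7 mm and 7.16 degrees, less where a joint would pass 70% of its speed; a pose out of reach is approached as far as the arm can. A call with a number of a shift or a turn outside -1 to 1 is refused whole. A call with a gripper value outside its range is refused whole. The fingers move at their own pace and stop on an object; the grip force is fixed at half the most. Time passes only in rows, so rows that repeat a pose let the fingers close, or fill a call up. It gives the time, the measured TCP pose, the force, the opening and the grip force at its end, in the units of the state.
- state(): the state, without advancing time (a new reading comes with each control period).
- grab_frame(name): name is "side" or "top" or "wrist"; returns a dict with "image" (400x640x3 uint8, blue, green, red), "fx", "fy", "cx", "cy" (pixels), "dist_coeffs" ([k1, k2, p1, p2, k3] as OpenCV has them; the pictures are not rectified), "cam_to_world" (4x4, takes a point from camera to world coordinates). Camera axes: x right, y up, looking along -z (the intrinsics and any distortion apply to the point x, -y, -z); pixel columns grow to the right and rows downward; lengths in mm; the calibration is good to about 2 mm. A picture is of the moment at which its call begins. There is no depth.
- job_done(): hands the job in; it is judged then, once.
The state is a dict: "clock": time; "joint_positions": joint angles; "dq": joint speeds; "joint_efforts": joint torques, N m; "eef_pos": TCP position; "eef_rot": TCP orientation; "force": force on the tool from outside, world axes, zero at the start; "wrist_torque": the same for the moment, N m; "grip_width": finger opening in mm; "grasp_force": force on a finger pad.
Only numpy, scipy, OpenCV 4.12 (cv2) and the standard library are available. Lean on these libraries where they do the work, as an engineer would, in place of code of your own. Each camera call takes 0.05 s, during which the arm holds its last target. There are 200 camera calls.

### The job

Lift the depth gauge straight out of its cradle on the free-turning tray and check the sloping bore: slide the gauge's rod down the steel guide bush of the drilling jig until its collar sits fully on the bush, pressing gently, so that the bore's bottom pushes the plunger back and sets the reading. Draw the gauge right out again without disturbing the plunger, and finish while holding it still and level, about 25 cm above the bench and touching nothing but the gripper, so that the reading can be taken. The program ends with the gauge in the gripper; keep the tape measure standing on the tray, and leave the glue bottle and the try square where they are.

Things in the scene. Friction and masses are not known exactly. Their poses are not given: they have to be found in the camera images.
- gauge: Plunger depth gauge, 0.18 kg. Origin: middle of its black handle, on the rod's axis; +x runs along the axis to the tip. Handle 18 x 18 mm, x = -50 to 50 mm, ribbed above and below, smooth on its sides; grasp it from above across the sides (+y, -y), x = -25 to 30 mm. Starts level in its cradle, axis 86 mm over the bench, tip roughly towards the robot (0.9 rad either side); lifts straight up
- collar_face (a point): centre of the front face of the gauge's steel stop collar (diameter 26 mm, gauge x = 50 to 58 mm), the face that must sit on the bush: gauge x = 58 mm. In front of it is the steel rod, diameter 11 mm, x = 58 to 128 mm
- plunger_tip (a point): tip of the brass plunger pin (diameter 6 mm) that comes out of the rod's end, on the gauge's axis: gauge x = 168 mm less the plunger reading
- plunger (a joint): the gauge's reading in m: how far the plunger is pushed back, 0 (40 mm of pin beyond the rod) to 0.036. Friction of about 2.5 N holds it where it is pushed; its red-capped ringed tail stands out of the handle's rear end by the reading + 12 mm. Starts at 0 to 0.006; with the collar seated in this bore it reads 0.022
- bush: steel guide bush of the jig, fixed, dipping 40 degrees. Origin: centre of its mouth, 82 mm above the bench; +z points out of the bore along its axis (upward at 40 degrees, away from the robot, heading varies by 0.35 rad), so the gauge goes in along -z. Mouth: outer diameter 27 mm, flared inside from 19 mm to the 14 mm bore over 10 mm; the bore ends 88 mm below the mouth
- jig: drilling jig, fixed: plywood baseboard 290 x 150 mm (x = -190 to 100 mm), light timber 60 mm wide (top at 57 mm) under the bush's aluminium boss (diameter 30 mm), fence, end stop, red-handled toggle clamp (106 mm high, at x = -120, y = -86 mm). Origin on the bench straight under the bush's mouth; +x is the level direction that the mouth faces
- caddy: foot of the revolving tray, fixed; origin on the bench at the tray's axis
- tray (a joint): turn in rad of the round wooden tray (diameter 260 mm, top at 34 mm), counter-clockwise from above, 0 at the start; spins at the lightest touch. It carries the tape measure and the gauge's two cradle posts, each 12 mm thick along the gauge, under gauge x = 100 mm (rod) and x = -39 mm (handle; the cheeks reach 20 mm either side of the axis and up to 8 mm above it)
- tape_measure: yellow tape measure, 34 x 93 x 72 mm, standing loose on the tray beside the gauge, its middle about 115 mm from the gauge's axis; origin under its middle, z up
- glue_bottle: glue bottle, 40 x 62 x 162 mm, standing behind the work; origin at the middle of its underside
- try_square: try square with wooden stock, 218 x 125 x 17 mm, lying at the back; origin under its middle
There are look-alikes about, which are no part of the job. Leave any purple look-alike of the tape_measure alone.

How it is judged (in metres and radians):
On the way, in this order (a step that is already met when the one before it is completed fails the run):
1. the gauge is lifted out of its cradle, held by the gripper, clear of the tray (contact force between gauge and the fingers above 1 N and height (world z) of gauge above 0.12 m and contact force between gauge and tray below 0.1 N), for 0.2 s.
2. the rod is in the bush with the collar seated on it, and the plunger pushed back by the bore's bottom (z of collar_face in the frame of bush below 0.0025 m and distance between collar_face and bush below 0.005 m and angle between the x axis of gauge and the z axis of bush, either way round below 0.07 rad and value of joint plunger between 0.02 and 0.024 m), for 0.2 s.
3. the gauge is drawn right out of the bush, still held, with its reading kept (contact force between gauge and the fingers above 1 N and value of joint plunger between 0.02 and 0.024 m and z of plunger_tip in the frame of bush above 0.01 m and contact force between gauge and jig below 0.1 N), for 0.1 s.
At the end, for the whole second after the job is handed in: The gripper holds the gauge still, axis level to 0.12 rad, handle middle 0.18 to 0.35 m above the bench, clear of jig and tray, plunger reading 20 to 24 mm; the tape measure stands on the tray; glue bottle and try square within 20 mm of where they were (contact force between gauge and the fingers above 1 N and value of joint plunger between 0.02 and 0.024 m and contact force between gauge and jig below 0.1 N and contact force between gauge and tray below 0.1 N and angle between gauge's own x axis and vertical between 1.4508 and 1.6908 rad and height (world z) of gauge between 0.18 and 0.35 m and linear speed of gauge below 0.02 m/s and angular speed of gauge below 0.15 rad/s and not (angle between tape_measure's own z axis and vertical above 0.35 rad or height (world z) of tape_measure below 0.028 m) and not (distance of glue_bottle from where it was at the start of the episode above 0.02 m or angle between glue_bottle's own z axis and vertical above 0.35 rad) and not (distance of try_square from where it was at the start of the episode above 0.02 m or angle between try_square's own z axis and vertical above 0.35 rad)); the arm keeps its last pose, push and grip.
It fails at once if the gauge pressed against the jig with more than 45 N (contact force between gauge and jig above 45 N).
It fails at once if the tape measure tipped over or off the tray (angle between tape_measure's own z axis and vertical above 0.35 rad or height (world z) of tape_measure below 0.028 m).
It fails at once if the glue bottle pushed more than 20 mm or tipped (distance of glue_bottle from where it was at the start of the episode above 0.02 m or angle between glue_bottle's own z axis and vertical above 0.35 rad).
It fails at once if the try square pushed more than 20 mm or tipped (distance of try_square from where it was at the start of the episode above 0.02 m or angle between try_square's own z axis and vertical above 0.35 rad).
It also fails if it takes over 54 s, if anything falls off the work surface, if the arm or the gripper's body presses on something with over 40 N, if the wrist force passes 120 N, or if a joint passes its speed limit or range.

## Working session

There is one attempt and no reset: what is moved stays moved. The work goes in short steps, Python scripts to look and compute and a shell command to move; the robot and the scene stay as the last step left them, time stands still between calls to the robot, and variables do not carry over. Pictures are saved under pics/ and viewed, at most 10 in all, crops included, and the job is handed in when it is done.

```bash
ls; mkdir -p pics; python3 - <<'E'
from rig import state, grab_frame
import cv2,numpy as np
s=state()
for k,v in s.items(): print(k,np.round(v,3).tolist())
for n in ("side","top"):
    f=grab_frame(n); cv2.imwrite(f"pics/{n}0.png",f["image"]); 
    print(n,f["fx"],f["fy"],f["cx"],f["cy"],f["dist_coeffs"],np.round(f["cam_to_world"],3).tolist())
E
```

```text
pics
clock 0.0
joint_positions [1.13, 0.6, -0.003, 1.6, 0.002, 0.943, -0.08]
dq [-0.001, -0.001, -0.002, 0.0, 0.001, -0.001, 0.002]
joint_efforts [-0.0, -76.507, 1.496, -25.235, -0.052, 0.017, 0.0]
eef_pos [257.766, -677.12, 217.737]
eef_rot [-3.088, -0.568, 0.001]
force [0.058, 0.004, -0.147]
wrist_torque [0.03, -0.005, 0.025]
grasp_force 0.0
grip_width 93.486
side 366.4567142941774 366.4567142941774 317.009579062353 198.1519927847429 [-0.02615888  0.          0.          0.          0.        ] [[0.999, -0.036, 0.013, 540.188], [0.026, 0.405, -0.914, -877.418], [0.027, 0.914, 0.405, 491.103], [0.0, 0.0, 0.0, 1.0]]
top 367.88048957296354 367.88048957296354 324.08893879163514 196.77092447132242 [0.01106043 0.         0.         0.         0.        ] [[0.001, 0.989, -0.149, 372.856], [-1.0, 0.001, 0.003, 40.573], [0.003, 0.149, 0.989, 1072.581], [0.0, 0.0, 0.0, 1.0]]
```

View pics/side0.png

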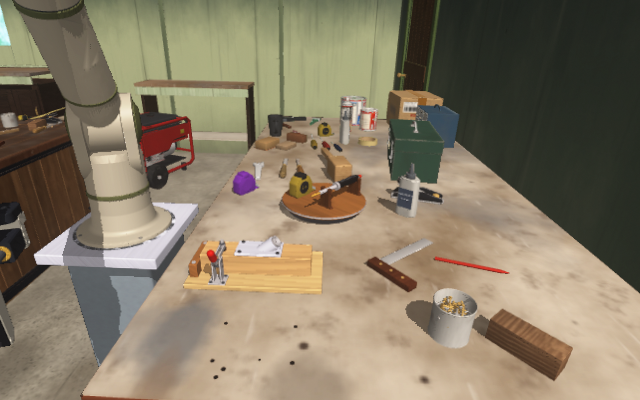

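View pics/top0.png

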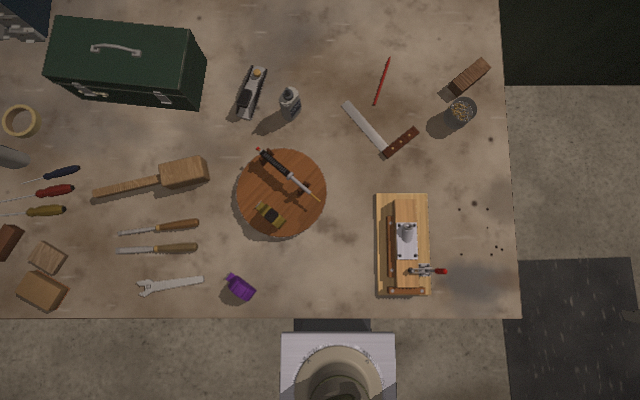

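The top view shows the tray at about (281,192), with the gauge's black handle running from (265,155) to (292,178) and its rod on to (320,200). The tape measure is at (268,215), the jig at (403,245) with the bush at (407,232), the glue bottle at (290,100), and the try square at (380,130). The purple look-alike at (240,288) is to be left alone.

The moves have no tilt axis, so I'll first test in free air how the arm behaves at its reach limit.

```bash
python3 -m pendant '0 0 0 -0.35 0;0 0 0 -0.7 0;0 0 0 -1 0;0 0 0 -1 0;0 0 0 -1 0'; python3 -m pendant '0 0 0 -0.35 0;0 0 0 -0.7 0;0 0 0 -1 0;0 0 0 -1 0;0 0 0 -1 0';python3 -m pendant '0 0 0 -0.35 0;0 0 0 -0.7 0;0 0 0 -1 0;0 0 0 -1 0;0 0 0 -1 0'; python3 -c "
from rig import state
s=state();print(s['joint_positions'])"
```

```text
clock: 0.52
eef_pos: [258.2, -678.3, 341.0]
eef_rot: [3.086, 0.567, 0.001]
force: [0.1, 0.2, -0.2]
grip_width: 92.8
grasp_force: 0.0
clock: 0.93
eef_pos: [258.1, -677.9, 459.4]
eef_rot: [3.088, 0.568, 0.001]
force: [0.1, -0.4, -0.3]
grip_width: 93.0
grasp_force: 0.0
clock: 1.35
eef_pos: [258.2, -678.0, 578.1]
eef_rot: [3.09, 0.568, -0.0]
force: [-0.5, -0.3, -2.1]
grip_width: 93.0
grasp_force: 0.0
[ 1.11403376  0.45445223  0.0285576   0.99819612 -0.01259433  1.68906261
 -0.068747  ]
```

```bash
cat > h.py <<'E'
import numpy as np,cv2
from rig import state, grab_frame
def rays(f,px):
    K=np.array([[f["fx"],0,f["cx"]],[0,f["fy"],f["cy"]],[0,0,1]])
    u=cv2.undistortPoints(np.float64(px).reshape(-1,1,2),K,np.float64(f["dist_coeffs"]))[:,0]
    T=np.array(f["cam_to_world"]); d=np.c_[u[:,0],-u[:,1],-np.ones(len(u))]@T[:3,:3].T
    return T[:3,3],d
def onz(f,px,z):
    o,d=rays(f,px); return o+d*((np.array(z)-o[2])/d[:,2])[:,None]
def proj(f,P):
    K=np.array([[f["fx"],0,f["cx"]],[0,f["fy"],f["cy"]],[0,0,1]])
    T=np.linalg.inv(np.array(f["cam_to_world"])); p=np.float64(P).reshape(-1,3)@T[:3,:3].T+T[:3,3]
    return cv2.projectPoints(p*[1,-1,-1],np.zeros(3),np.zeros(3),K,np.float64(f["dist_coeffs"]))[0][:,0]
E
python3 - <<'E'
import cv2
t=cv2.imread("pics/top0.png")
cv2.imwrite("pics/crop.png",cv2.resize(t[135:245,225:335],(600,600),interpolation=cv2.INTER_CUBIC))
cv2.imwrite("pics/cropj.png",cv2.resize(t[185:305,365:465],(500,600),interpolation=cv2.INTER_CUBIC))
E
```

```text
(no output)
```

View pics/crop.png

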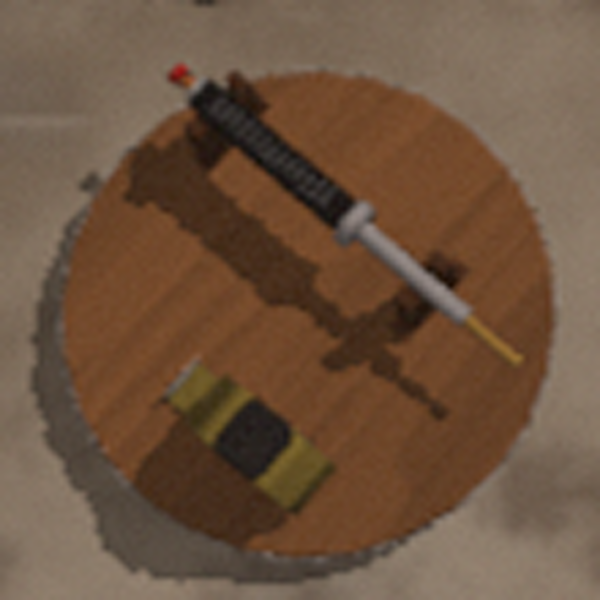

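View pics/cropj.png

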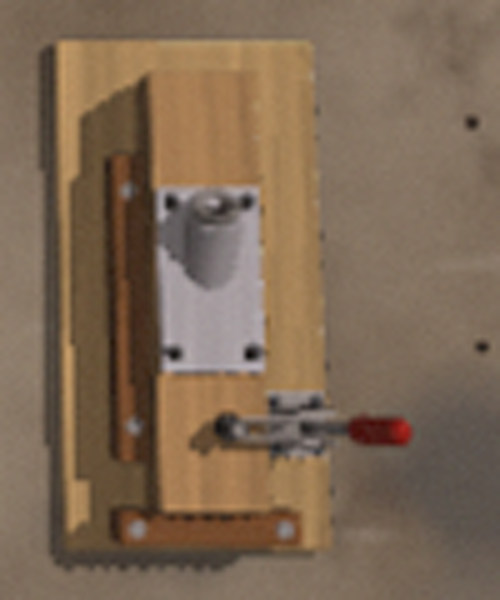

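The gauge crop shows the black ribbed handle from (205,95) to (340,215), the collar at (355,222), the rod end at (465,312) and the pin tip at (520,360). The tape measure is at (250,440). The jig crop shows the bush mouth at (213,205), facing up the picture, and the clamp at (350,430).

Next I'll find the positions and carry on with the limit test upward.

```bash
python3 -m pendant '0 0 0 -0.35 0;0 0 0 -0.7 0;0 0 0 -1 0;0 0 0 -1 0;0 0 0 -1 0'; python3 -m pendant '0 0 0 -0.35 0;0 0 0 -0.7 0;0 0 0 -1 0;0 0 0 -1 0;0 0 0 -1 0'; python3 - <<'E'
from h import *
s=state();print(np.round(s['joint_positions'],3))
f=grab_frame("top")
c=lambda a:np.array(a)/5.4545+[225,135]
print("gauge axis: tailend handle,collar,rodend,pintip",onz(f,[c((197,88)),c((355,222)),c((465,312)),c((520,360))],86).round(1).tolist())
hsv=cv2.cvtColor(f["image"],cv2.COLOR_BGR2HSV)
im=f["image"].astype(int)
# tray by contour of brown, z=34
m=((hsv[...,1]>110)&(hsv[...,0]<20)).astype(np.uint8); n,l,st,ce=cv2.connectedComponentsWithStats(m)
k=l[170,300]; pts=np.argwhere(l==k)[:,::-1]; print("tray",st[k],cv2.minEnclosingCircle(np.float32(pts)), onz(f,[cv2.minEnclosingCircle(np.float32(pts))[0]],34))
j=lambda a:np.array(a)/5+[365,185]
print("mouth",onz(f,[j((213,205))],82), "base corners",onz(f,[j(p) for p in((57,40),(315,40),(328,550),(55,550))],10).round(0).tolist())
E
```

```text
clock: 1.77
eef_pos: [255.3, -663.1, 691.8]
eef_rot: [3.017, 0.55, 0.027]
force: [-0.8, 0.3, 0.1]
grip_width: 93.2
grasp_force: 0.0
clock: 2.18
eef_pos: [247.3, -611.0, 837.7]
eef_rot: [2.777, 0.49, 0.127]
force: [-0.9, 0.4, 3.6]
grip_width: 92.9
grasp_force: 0.0
[ 0.735  0.324  0.764  0.698 -0.337  1.862  0.062]
gauge axis: tailend handle,collar,rodend,pintip [[648.5, 212.0, 86.0], [579.5, 131.1, 86.0], [533.8, 75.6, 86.0], [509.7, 48.2, 86.0]]
tray [ 236  148   90   89 5563] ((280.9761962890625, 191.9920654296875), 45.20686721801758) [[542.78360795 161.18916034  34.        ]]
mouth [[ 442.69665799 -186.75814307   82.        ]] base corners [[544.0, -115.0, 10.0], [544.0, -266.0, 10.0], [254.0, -261.0, 10.0], [254.0, -108.0, 10.0]]
```

The tool does tilt at the wrist limit. I'll come back down and see whether the tilt persists.

```bash
for i in 1; do python3 -m pendant '0 0 0 0.35 0;0 0 0 0.7 0;0 0 0 1 0;0 0 0 1 0;0 0 0 1 0'; python3 -m pendant '0 0 0 0.35 0;0 0 0 0.7 0;0 0 0 1 0;0 0 0 1 0;0 0 0 1 0'; done; python3 - <<'E'
from h import *
from scipy.spatial.transform import Rotation as R
s=state();print(np.round(s['joint_positions'],3)); print(R.from_rotvec(s['eef_rot']).as_matrix().round(3))
E
```

```text
clock: 2.65
eef_pos: [264.8, -648.2, 715.0]
eef_rot: [2.793, 0.493, 0.124]
force: [1.0, -0.4, 0.4]
grip_width: 92.6
grasp_force: 0.0
clock: 3.07
eef_pos: [280.2, -683.2, 605.7]
eef_rot: [2.787, 0.49, 0.124]
force: [0.0, -0.3, 0.8]
grip_width: 92.7
grasp_force: 0.0
[ 0.646  0.336  0.723  1.25  -0.287  1.319  0.111]
[[ 0.938  0.319  0.137]
 [ 0.346 -0.894 -0.284]
 [ 0.032  0.314 -0.949]]
```

The tilt persists, so pushing against joint limits can tilt the tool, and a turn about the tool's z can level the gauge at the end. From the joint data, the low inner limit should undo this tilt. I'll write a planning helper and try that.

```bash
cat > plan.py <<'E'
import sys
from h import *
from scipy.spatial.transform import Rotation as R
def show():
    s=state(); M=R.from_rotvec(s['eef_rot']).as_matrix(); p=np.array(s['eef_pos'])
    z=M[:,2]; x=M[:,0]; f=lambda v:(round(np.degrees(np.arctan2(v[1],v[0])),1),round(np.degrees(np.arcsin(-v[2])),1))
    print("t",round(s['clock'],2),"p",p.round(1),"toolz az/dip",f(z),"toolx az/dip",f(x),"y dip",f(M[:,1])[1],"q",np.round(s['joint_positions'],2),"F",np.round(s['force'],1),"w",round(s['grip_width'],1),round(s['grasp_force'],1))
    return p,M
def go(t):
    p,M=show(); d=M.T@(np.array(t,float)-p)/120
    n=int(np.ceil(max(abs(d).max(),np.linalg.norm(d)*120/200)-.02)); print("shift units",d.round(3),"calls",n,"each",(d/max(n,1)).round(3))
if __name__=="__main__":
    a=[float(v) for v in sys.argv[1:]]
    go(a) if a else show()
E
python3 plan.py 180 -445 40
```

```text
t 3.07 p [ 280.2 -683.2  605.7] toolz az/dip (np.float64(-64.3), np.float64(71.6)) toolx az/dip (np.float64(20.3), np.float64(-1.8)) y dip -18.3 q [ 0.65  0.34  0.72  1.25 -0.29  1.32  0.11] F [ 0.  -0.3  0.8] w 92.7 0.0
shift units [-0.245 -3.522  3.794] calls 4 each [-0.061 -0.881  0.948]
```

```bash
python3 -m pendant '0 -.02 -.22 .24 0;0 -.03 -.44 .48 0;0 -.05 -.66 .71 0;0 -.06 -.88 .95 0;0 -.06 -.88 .95 0'>/dev/null;python3 -m pendant '0 -.02 -.22 .24 0;0 -.03 -.44 .48 0;0 -.05 -.66 .71 0;0 -.06 -.88 .95 0;0 -.06 -.88 .95 0'>/dev/null;python3 -m pendant '0 -.02 -.22 .24 0;0 -.03 -.44 .48 0;0 -.05 -.66 .71 0;0 -.06 -.88 .95 0;0 -.06 -.88 .95 0'; python3 plan.py 180 -445 40
```

```text
clock: 4.32
eef_pos: [206.9, -504.6, 178.1]
eef_rot: [2.79, 0.491, 0.13]
force: [-0.1, 0.0, -0.9]
grip_width: 92.8
grasp_force: 0.0
t 4.32 p [ 206.9 -504.6  178.1] toolz az/dip (np.float64(-63.5), np.float64(71.7)) toolx az/dip (np.float64(20.3), np.float64(-2.1)) y dip -18.2 q [ 0.83  0.37  0.31  2.3  -0.62  0.2   0.48] F [-0.1  0.  -0.9] w 92.8 0.0
shift units [-0.079 -0.875  0.922] calls 1 each [-0.079 -0.875  0.922]
```

```bash
python3 -m pendant '0 -.02 -.22 .24 0;0 -.03 -.44 .48 0;0 -.05 -.66 .71 0;0 -.07 -.87 .90 0;0 -.07 -.87 .9 0'; python3 plan.py 170 -400 60
```

```text
clock: 4.73
eef_pos: [194.6, -483.7, 122.7]
eef_rot: [2.837, 0.496, 0.117]
force: [1.1, 0.3, 0.4]
grip_width: 92.9
grasp_force: 0.0
t 4.73 p [ 194.6 -483.7  122.7] toolz az/dip (np.float64(-62.7), np.float64(74.5)) toolx az/dip (np.float64(20.1), np.float64(-2.0)) y dip -15.4 q [ 0.92  0.46  0.22  2.36 -1.04  0.11  0.9 ] F [1.1 0.3 0.4] w 92.9 0.0
shift units [ 0.029 -0.839  0.312] calls 1 each [ 0.029 -0.839  0.312]
```

```bash
python3 -m pendant '0 0 -.3 .1 0;0 0 -.6 .2 0;0 0 -.9 .3 0;0 0 -1 .35 0;0 0 -1 .35 0'>/dev/null; python3 plan.py 170 -400 40;  python3 -m pendant '0 0 -.3 .1 0;0 0 -.6 .2 0;0 0 -.9 .3 0;0 0 -1 .35 0;0 0 -1 .35 0'>/dev/null; python3 plan.py 170 -400 40
```

```text
t 5.15 p [ 170.2 -414.8  124.6] toolz az/dip (np.float64(-61.7), np.float64(77.6)) toolx az/dip (np.float64(20.2), np.float64(-1.8)) y dip -12.2 q [ 0.88  0.41  0.23  2.47 -1.04  0.11  0.89] F [ 0.3  0.1 -1.2] w 93.1 0.0
shift units [ 0.019 -0.263  0.665] calls 1 each [ 0.019 -0.263  0.665]
t 5.57 p [ 151.5 -360.8  125. ] toolz az/dip (np.float64(-59.4), np.float64(80.3)) toolx az/dip (np.float64(20.2), np.float64(-1.8)) y dip -9.5 q [ 0.85  0.37  0.24  2.56 -1.04  0.11  0.88] F [ 0.3  0.6 -0.6] w 92.8 0.0
shift units [0.01  0.238 0.759] calls 1 each [0.01  0.238 0.759]
```

```bash
python3 -m pendant '0 0 0 .25 0;0 0 0 .5 0;0 0 0 .7 0;0 0 0 .7 0;0 0 0 .7 0'>/dev/null; python3 plan.py 170 -400 40
```

```text
t 5.98 p [ 149.7 -353.1  110.1] toolz az/dip (np.float64(-59.7), np.float64(82.6)) toolx az/dip (np.float64(20.2), np.float64(-1.3)) y dip -7.3 q [ 0.86  0.41  0.23  2.56 -1.04  0.11  0.87] F [-0.  -0.  -0.5] w 93.0 0.0
shift units [0.011 0.347 0.634] calls 1 each [0.011 0.347 0.634]
```

```bash
python3 -m pendant '0 0 0 .25 0;0 0 0 .5 0;0 0 0 .7 0;0 0 0 1 0;0 0 0 1 0'>/dev/null; python3 plan.py; python3 -m pendant '0 0 0 .25 0;0 0 0 .5 0;0 0 0 .7 0;0 0 0 1 0;0 0 0 1 0'>/dev/null; python3 plan.py 616 174 300
```

```text
t 6.4 p [ 148.3 -346.    96.5] toolz az/dip (np.float64(-59.5), np.float64(84.7)) toolx az/dip (np.float64(20.1), np.float64(-1.0)) y dip -5.2 q [ 0.86  0.44  0.21  2.56 -1.04  0.11  0.87] F [-0.3  0.9  0.9] w 93.1 0.0
t 6.82 p [ 146.2 -338.7   82.8] toolz az/dip (np.float64(-59.0), np.float64(86.9)) toolx az/dip (np.float64(20.1), np.float64(-0.6)) y dip -3.1 q [ 0.87  0.48  0.2   2.56 -1.04  0.11  0.86] F [-0.1 -0.1 -1.1] w 93.0 0.0
shift units [ 5.164 -2.568 -1.897] calls 6 each [ 0.861 -0.428 -0.316]
```

```bash
python3 -m pendant '0 0 0 .25 0;0 0 0 .5 0;0 0 0 .7 0;0 0 0 1 0;0 0 0 1 0'>/dev/null; python3 -m pendant '0 .1 0 -.33 -.07;0 .2 0 -.66 -.14;0 .3 0 -1 -.2;0 .3 0 -1 -.27;0 .3 0 -1 -.33'; python3 plan.py 616 174 240
```

```text
clock: 7.65
eef_pos: [175.6, -316.7, 190.9]
eef_rot: [2.889, 1.188, 0.006]
force: [1.3, -0.1, -0.4]
grip_width: 93.2
grasp_force: 0.0
t 7.65 p [ 175.6 -316.7  190.9] toolz az/dip (np.float64(-55.8), np.float64(88.9)) toolx az/dip (np.float64(44.7), np.float64(0.2)) y dip -1.0 q [ 0.26  0.28  0.84  2.45 -0.44  0.52  0.67] F [ 1.3 -0.1 -0.4] w 93.2 0.0
shift units [ 5.483 -0.315 -0.433] calls 6 each [ 0.914 -0.053 -0.072]
```

```bash
python3 - <<'E'
from h import *
f=grab_frame("side"); im=cv2.imread("pics/side0.png")
P=proj(f,[[616,174,86],[648.5,212,86],[579.5,131,86],[533.8,75.6,86],[509.7,48.2,86],[442.7,-186.8,82]]); print(P.round(1).tolist())
c=cv2.resize(im[165:225,275:375],(800,480),interpolation=cv2.INTER_CUBIC); cv2.imwrite("pics/sidec.png",c)
E
```

```text
[[347.0, 181.1], [356.7, 177.1], [335.4, 185.9], [319.6, 192.7], [310.6, 196.2], [275.4, 239.9]]
```

View pics/sidec.png

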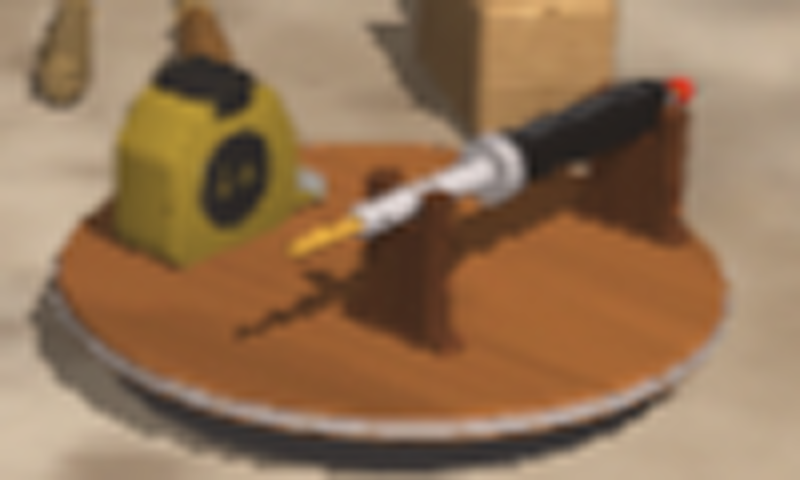

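The side crop shows the gauge level in its posts, with the pin tip at (292,250), the collar at (495,168) and the red cap at (680,90). This agrees within about 3 mm with the points found from the top view. The thing to grasp is the black ribbed handle. The yellow tape is the one on the tray, and the purple one elsewhere is only a look-alike.

Now I'll move over the gauge.

```bash
python3 -m pendant '0 .3 -.02 -.08 -.02;0 .6 -.03 -.15 -.05;0 .91 -.05 -.15 -.05;0 .91 -.05 -.15 -.05;0 .91 -.05 -.15 -.05' >/dev/null; python3 plan.py 617 175 220
```

```text
t 8.12 p [ 251.2 -233.6  207.5] toolz az/dip (np.float64(-48.4), np.float64(88.9)) toolx az/dip (np.float64(49.4), np.float64(0.2)) y dip -1.1 q [-0.17  0.22  0.93  2.47 -0.33  0.55  0.32] F [-0.5  0.7 -0.3] w 93.0 0.0
shift units [ 4.569  0.099 -0.115] calls 5 each [ 0.914  0.02  -0.023]
```

```bash
for k in 1; do python3 -m pendant '0 .3 .01 -.02 0;0 .6 .02 -.02 0;0 .92 .02 -.02 0;0 .92 .02 -.02 0;0 .92 .02 -.02 0' >/dev/null;python3 -m pendant '0 .3 .01 -.02 0;0 .6 .02 -.02 0;0 .92 .02 -.02 0;0 .92 .02 -.02 0;0 .92 .02 -.02 0' >/dev/null;python3 -m pendant '0 .3 .01 -.02 0;0 .6 .02 -.02 0;0 .92 .02 -.02 0;0 .92 .02 -.02 0;0 .92 .02 -.02 0' >/dev/null;python3 -m pendant '0 .3 .01 -.02 0;0 .6 .02 -.02 0;0 .92 .02 -.02 0;0 .92 .02 -.02 0;0 .92 .02 -.02 0' >/dev/null;python3 -m pendant '0 .3 .01 -.02 0;0 .6 .02 -.02 0;0 .92 .02 -.02 0;0 .92 .02 -.02 0;0 .92 .02 -.02 0' >/dev/null; done; python3 plan.py 617 175 67; python3 - <<'E'
from h import *
f=grab_frame("wrist"); cv2.imwrite("pics/w1.png",f["image"])
print(np.round(f["cam_to_world"],2).tolist()); print(proj(f,[[617,175,86],[649,213,86],[580,132,86],[511,49,86]]).round(1).tolist())
E
```

```text
t 10.2 p [620.  171.2 217.2] toolz az/dip (np.float64(-55.3), np.float64(88.8)) toolx az/dip (np.float64(49.0), np.float64(0.3)) y dip -1.2 q [-0.88  0.63  0.83  1.84 -0.55  0.92 -0.52] F [-0.6 -1.5  0.1] w 93.0 0.0
shift units [ 0.014 -0.065  1.251] calls 2 each [ 0.007 -0.033  0.625]
[[0.75, 0.63, 0.18, 669.68], [-0.66, 0.72, 0.23, 234.46], [0.02, -0.29, 0.96, 383.25], [0.0, 0.0, 0.0, 1.0]]
[[313.2, 192.3], [312.1, 144.2], [313.8, 242.1], [316.3, 323.3]]
```

View pics/w1.png

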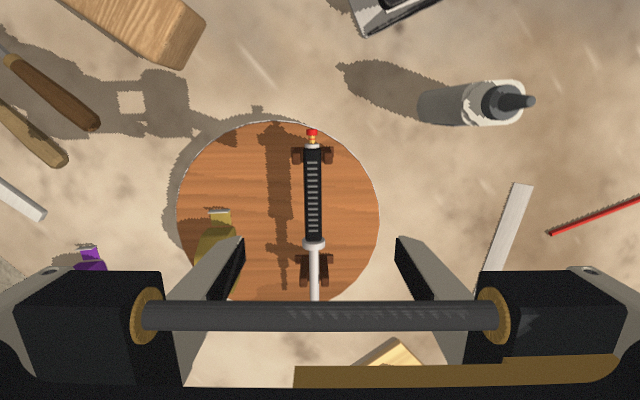

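The wrist picture shows the handle down the middle at column 313, running from row 148 to 240, as predicted. The left finger has room beside the yellow tape at (218,235), so I'll descend.

```bash
python3 -m pendant '0 0 -.03 .25 -.01;0 .01 -.06 .5 -.01;0 .01 -.06 .75 -.01;0 .01 -.06 .9 -.01;0 .01 -.06 .95 -.01' >/dev/null; python3 plan.py 617 175 67
```

```text
t 10.67 p [614.4 173.6 101.5] toolz az/dip (np.float64(-64.8), np.float64(88.9)) toolx az/dip (np.float64(49.7), np.float64(0.5)) y dip -1.0 q [-0.8   0.74  0.69  1.93 -0.68  0.71 -0.41] F [-0.8 -0.2  0.8] w 93.0 0.0
shift units [0.025 0.004 0.287] calls 1 each [0.025 0.004 0.287]
```

```bash
python3 -m pendant '0 .01 0 .1 0;0 .02 0 .2 0;0 .02 0 .29 0;0 .02 0 .29 0;0 .02 0 .29 0' >/dev/null; python3 plan.py;  python3 -m pendant '.3 0 0 0 0;.5 0 0 0 0;.7 0 0 0 0;.85 0 0 0 0;1 0 0 0 0';python3 -m pendant '1 0 0 0 0;1 0 0 0 0;1 0 0 0 0;1 0 0 0 0;1 0 0 0 0'; python3 plan.py
```

```text
t 11.08 p [618.9 178.1  68.5] toolz az/dip (np.float64(-53.2), np.float64(88.8)) toolx az/dip (np.float64(49.9), np.float64(0.3)) y dip -1.1 q [-0.78  0.78  0.64  1.94 -0.73  0.66 -0.38] F [-0.  -0.3  0.7] w 92.8 0.0
clock: 11.5
eef_pos: [619.1, 178.5, 69.0]
eef_rot: [2.83, 1.318, 0.008]
force: [-0.1, 0.5, 0.1]
grip_width: 64.3
grasp_force: 0.0
clock: 11.92
eef_pos: [619.0, 178.4, 68.6]
eef_rot: [2.83, 1.318, 0.007]
force: [0.6, 0.6, -0.8]
grip_width: 30.8
grasp_force: 0.0
t 11.92 p [619.  178.4  68.6] toolz az/dip (np.float64(-51.8), np.float64(88.8)) toolx az/dip (np.float64(49.9), np.float64(0.2)) y dip -1.1 q [-0.78  0.78  0.64  1.94 -0.73  0.66 -0.38] F [ 0.6  0.6 -0.8] w 30.8 0.0
```

```bash
python3 -m pendant '1 0 0 0 0;1 0 0 0 0;1 0 0 0 0;1 0 0 0 0;1 0 0 0 0'; python3 -m pendant '1 0 0 0 0;1 0 0 -.05 0;1 0 0 -.15 0;1 0 0 -.4 0;1 0 0 -.7 0'; python3 -m pendant '1 0 0 -.3 0;1 0 0 -.6 0;1 0 0 -.9 0;1 0 0 -1 0;1 0 0 -1 0'; python3 - <<'E'
from h import *
f=grab_frame("wrist"); g=grab_frame("side"); cv2.imwrite("pics/w2.png",np.vstack([f["image"][100:400],g["image"][80:230]]))
E
```

```text
clock: 12.33
eef_pos: [619.1, 178.4, 68.7]
eef_rot: [2.83, 1.318, 0.008]
force: [0.4, -0.8, 0.3]
grip_width: 17.6
grasp_force: 30.0
clock: 12.75
eef_pos: [616.5, 179.3, 152.7]
eef_rot: [2.831, 1.317, 0.001]
force: [0.7, 0.3, -1.4]
grip_width: 17.8
grasp_force: 30.0
clock: 13.17
eef_pos: [617.7, 181.5, 276.6]
eef_rot: [2.83, 1.318, 0.016]
force: [1.1, 1.2, -1.6]
grip_width: 17.7
grasp_force: 30.0
```

View pics/w2.png

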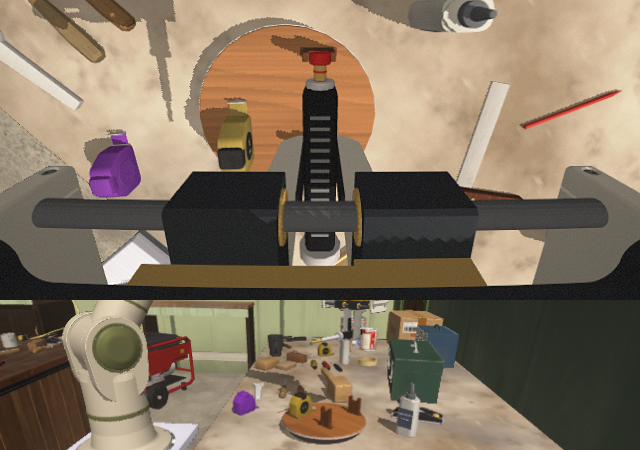

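The gauge has come out cleanly and is level in the fingers. The empty posts and the yellow tape are undisturbed at (233,140). Next I'll swing the heading and rise.

```bash
python3 -m pendant '1 -.1 .2 -.25 .08;1 -.2 .4 -.5 .16;1 -.3 .6 -.75 .23;1 -.39 .76 -1 .31;1 -.39 .76 -1 .39' >/dev/null; python3 plan.py 690 -12 520
```

```text
t 13.68 p [656.5  82.6 398.7] toolz az/dip (np.float64(-45.1), np.float64(88.5)) toolx az/dip (np.float64(14.2), np.float64(-0.7)) y dip -1.2 q [-0.87  0.57  1.12  1.58 -0.51  1.31 -1.01] F [-1.1 -1.7 -1.7] w 17.8 30.0
shift units [ 0.09   0.855 -0.991] calls 1 each [ 0.09   0.855 -0.991]
```

```bash
python3 -m pendant '1 .03 .25 -.25 .05;1 .06 .5 -.5 .1;1 .09 .75 -.75 .14;1 .09 .85 -1 .18;1 .09 .85 -1 .18' >/dev/null; python3 plan.py 690 -12 640;  python3 -m pendant '1 0 0 -.35 0;1 0 0 -.7 0;1 0 0 -1 0;1 0 0 -1 0;1 0 0 -1 0' >/dev/null; python3 plan.py 690 -12 760
```

```text
t 14.1 p [690.6 -10.3 520. ] toolz az/dip (np.float64(-49.3), np.float64(88.6)) toolx az/dip (np.float64(-1.8), np.float64(-1.0)) y dip -1.1 q [-0.68  0.57  1.19  1.29 -0.52  1.59 -1.18] F [ 0.1 -0.6 -0.8] w 17.7 30.0
shift units [ 0.012  0.033 -1.   ] calls 1 each [ 0.012  0.033 -1.   ]
t 14.52 p [688.9  -3.4 635.8] toolz az/dip (np.float64(-51.2), np.float64(88.8)) toolx az/dip (np.float64(-1.3), np.float64(-0.7)) y dip -0.9 q [-0.59  0.55  1.15  1.   -0.51  1.84 -1.25] F [ 0.3  0.1 -2.9] w 18.0 30.0
shift units [ 0.024  0.087 -1.034] calls 2 each [ 0.012  0.044 -0.517]
```

```bash
python3 -m pendant '1 0 0 -.35 0;1 0 0 -.7 0;1 0 0 -1 0;1 0 0 -1 0;1 0 0 -1 0' >/dev/null; python3 plan.py;  python3 -m pendant '1 0 0 -.35 0;1 0 0 -.7 0;1 0 0 -1 0;1 0 0 -1 0;1 0 0 -1 0' >/dev/null; python3 plan.py
```

```text
t 14.93 p [683.4  -3.1 679. ] toolz az/dip (np.float64(-32.1), np.float64(88.2)) toolx az/dip (np.float64(-1.2), np.float64(-1.5)) y dip -0.9 q [-0.23  0.41  0.3   0.86 -0.1   1.86 -1.58] F [ 1.1 -0.9 -2.3] w 17.7 30.0
t 15.35 p [624.2  19.7 826.3] toolz az/dip (np.float64(-0.8), np.float64(73.4)) toolx az/dip (np.float64(-1.5), np.float64(-16.6)) y dip 0.2 q [-0.63  0.29  0.9   0.79 -0.29  1.86 -1.51] F [ 0.9  0.4 -0.4] w 17.6 30.0
```

```bash
python3 -m pendant '1 0 0 -.35 0;1 0 0 -.7 0;1 0 0 -1 0;1 0 0 -1 0;1 0 0 -1 0' >/dev/null; python3 plan.py;  python3 -m pendant '1 0 0 -.2 0;1 0 0 -.4 0;1 0 0 -.5 0;1 0 0 -.5 0;1 0 0 -.5 0' >/dev/null; python3 plan.py
```

```text
t 15.77 p [581.   16.1 865.5] toolz az/dip (np.float64(-0.5), np.float64(70.3)) toolx az/dip (np.float64(-1.6), np.float64(-19.7)) y dip 0.4 q [-0.54  0.17  0.58  0.79 -0.1   1.86 -1.62] F [-0.5 -1.1 -1.5] w 18.0 30.0
t 16.18 p [558.5  16.9 888.7] toolz az/dip (np.float64(-0.4), np.float64(68.0)) toolx az/dip (np.float64(-1.6), np.float64(-22.0)) y dip 0.4 q [-0.67  0.14  0.71  0.79 -0.1   1.86 -1.63] F [-0.1  0.8 -2.1] w 18.0 30.0
```

```bash
python3 -m pendant '1 .15 0 -.3 0;1 .3 0 -.6 0;1 .45 0 -.9 0;1 .6 0 -1 0;1 .6 0 -1 0' >/dev/null; python3 plan.py;  python3 -m pendant '1 .15 0 -.3 0;1 .3 0 -.6 0;1 .45 0 -.9 0;1 .6 0 -1 0;1 .6 0 -1 0' >/dev/null; python3 plan.py
```

```text
t 16.6 p [563.7  14.  914.2] toolz az/dip (np.float64(-0.2), np.float64(64.8)) toolx az/dip (np.float64(-1.7), np.float64(-25.2)) y dip 0.6 q [-0.63  0.14  0.68  0.73 -0.1   1.86 -1.62] F [ 1.1  0.1 -1.6] w 17.8 30.0
t 17.02 p [562.   11.4 940.1] toolz az/dip (np.float64(0.0), np.float64(61.7)) toolx az/dip (np.float64(-1.7), np.float64(-28.3)) y dip 0.7 q [-0.63  0.14  0.69  0.68 -0.11  1.86 -1.62] F [-1.1  0.2 -1.8] w 18.0 30.0
```

```bash
python3 -m pendant '1 .3 0 -.3 0;1 .6 0 -.6 0;1 .9 0 -.9 0;1 1 0 -1 0;1 1 0 -1 0' >/dev/null; python3 plan.py;  python3 -m pendant '1 .3 0 -.3 0;1 .6 0 -.6 0;1 .9 0 -.9 0;1 1 0 -1 0;1 1 0 -1 0' >/dev/null; python3 plan.py
```

```text
t 17.43 p [585.    7.9 960.5] toolz az/dip (np.float64(0.0), np.float64(58.8)) toolx az/dip (np.float64(-1.8), np.float64(-31.2)) y dip 0.8 q [-0.49  0.18  0.58  0.58 -0.13  1.86 -1.61] F [-0.6  0.5 -3. ] w 18.0 30.0
t 17.85 p [596.8   4.8 982.1] toolz az/dip (np.float64(0.1), np.float64(55.9)) toolx az/dip (np.float64(-1.9), np.float64(-34.1)) y dip 0.9 q [-0.42  0.2   0.54  0.5  -0.15  1.86 -1.61] F [ 0.3 -0.2 -1.1] w 17.7 30.0
```

```bash
python3 -m pendant '1 .3 0 -.3 0;1 .6 0 -.6 0;1 .9 0 -.9 0;1 1 0 -1 0;1 1 0 -1 0' >/dev/null; python3 plan.py;  python3 -m pendant '1 .3 0 -.3 0;1 .6 0 -.6 0;1 .9 0 -.9 0;1 1 0 -1 0;1 1 0 -1 0' >/dev/null; python3 plan.py 560 -180 300
```

```text
t 18.27 p [ 600.4    1.8 1004. ] toolz az/dip (np.float64(0.1), np.float64(53.0)) toolx az/dip (np.float64(-1.9), np.float64(-37.0)) y dip 1.0 q [-0.39  0.21  0.53  0.44 -0.17  1.86 -1.61] F [ 0.4 -0.6 -2.2] w 17.9 30.0
t 18.68 p [ 5.9690e+02 -9.0000e-01  1.0263e+03] toolz az/dip (np.float64(0.1), np.float64(50.2)) toolx az/dip (np.float64(-2.0), np.float64(-39.8)) y dip 1.1 q [-0.37  0.22  0.54  0.39 -0.19  1.86 -1.6 ] F [-1.   0.2 -1.9] w 17.6 30.0
shift units [-4.067  1.611  4.453] calls 5 each [-0.813  0.322  0.891]
```

The tilt is 39.8° on the right heading. Now I'll carry the gauge to a hover on the bush axis.

```bash
python3 plan.py 640 -190 300|tail -1; python3 -m pendant '1 -.2 .08 .25 0;1 -.4 .16 .5 0;1 -.6 .24 .75 0;1 -.7 .3 .9 0;1 -.7 .3 .9 0'>/dev/null;python3 plan.py 640 -190 300;
```

```text
shift units [-3.552  1.681  4.879] calls 5 each [-0.71   0.336  0.976]
t 19.1 p [598.7 -36.1 876.1] toolz az/dip (np.float64(0.0), np.float64(51.3)) toolx az/dip (np.float64(-1.9), np.float64(-38.7)) y dip 1.0 q [-0.61 -0.04  0.52  1.11  0.07  1.4  -1.66] F [ 0.3 -0.3 -2.9] w 17.9 30.0
shift units [-2.697  1.355  3.962] calls 4 each [-0.674  0.339  0.99 ]
```

```bash
python3 -m pendant '1 -.2 .08 .25 0;1 -.35 .16 .5 0;1 -.5 .24 .75 0;1 -.67 .34 .98 0;1 -.67 .34 .98 0'>/dev/null;python3 -m pendant '1 -.2 .08 .25 0;1 -.35 .16 .5 0;1 -.5 .24 .75 0;1 -.67 .34 .98 0;1 -.67 .34 .98 0'>/dev/null;python3 -m pendant '1 -.2 .08 .25 0;1 -.35 .16 .5 0;1 -.5 .24 .75 0;1 -.67 .34 .98 0;1 -.67 .34 .98 0'>/dev/null; python3 plan.py 615 -189 203
```

```text
t 20.35 p [ 641.9 -148.3  461.1] toolz az/dip (np.float64(0.3), np.float64(50.3)) toolx az/dip (np.float64(-1.8), np.float64(-39.7)) y dip 1.0 q [-0.48  0.08  0.77  2.   -0.54  0.46 -0.91] F [-0.9  0.2 -2.6] w 17.9 30.0
shift units [-1.539  0.382  1.509] calls 2 each [-0.769  0.191  0.755]
```

Before going down, I'll check that the final insertion pose is within joint range. I'll fit the kinematics to the poses logged so far.

```bash
cat > fk.py <<'E'
import numpy as np, itertools
from scipy.spatial.transform import Rotation as R
from scipy.optimize import least_squares
from plan import state
# p, toolz az, dip, q1..q6
D=np.array([[257.8,-677.1,217.7,0,90,1.13,.6,-.003,1.6,.002,.943],[258.2,-678,578.1,0,90,1.114,.454,.0286,.998,-.0126,1.689],
[247.3,-611,837.7,-64.3,71.6,.735,.324,.764,.698,-.337,1.862],[280.2,-683.2,605.7,-64.3,71.6,.646,.336,.723,1.25,-.287,1.319],
[206.9,-504.6,178.1,-63.5,71.7,.83,.37,.31,2.3,-.62,.2],[194.6,-483.7,122.7,-62.7,74.5,.92,.46,.22,2.36,-1.04,.11],
[151.5,-360.8,125,-59.4,80.3,.85,.37,.24,2.56,-1.04,.11],[146.2,-338.7,82.8,-59,86.9,.87,.48,.2,2.56,-1.04,.11],
[175.6,-316.7,190.9,-55.8,88.9,.26,.28,.84,2.45,-.44,.52],[251.2,-233.6,207.5,-48.4,88.9,-.17,.22,.93,2.47,-.33,.55],
[620,171.2,217.2,-55.3,88.8,-.88,.63,.83,1.84,-.55,.92],[618.9,178.1,68.5,-53.2,88.8,-.78,.78,.64,1.94,-.73,.66],
[656.5,82.6,398.7,-45.1,88.5,-.87,.57,1.12,1.58,-.51,1.31],[690.6,-10.3,520,-49.3,88.6,-.68,.57,1.19,1.29,-.52,1.59],
[624.2,19.7,826.3,-.8,73.4,-.63,.29,.9,.79,-.29,1.86],[562,11.4,940.1,0,61.7,-.63,.14,.69,.68,-.11,1.86],
[596.9,-.9,1026.3,.1,50.2,-.37,.22,.54,.39,-.19,1.86],[598.7,-36.1,876.1,0,51.3,-.61,-.04,.52,1.11,.07,1.4],
[641.9,-148.3,461.1,.3,50.3,-.48,.08,.77,2.0,-.54,.46]])
a,d=np.radians(D[:,3]),np.radians(D[:,4]); Z=np.c_[np.cos(d)*np.cos(a),np.cos(d)*np.sin(a),-np.sin(d)]
def fk(v,q,sg):
    h,l1,l2,l3,ea,wb,sa=v; q=np.atleast_2d(q); e=lambda x,z:np.array([x,0,z])
    E=lambda ax,th:R.from_rotvec(np.outer(th,ax))
    Rz=[0,0,1.];Ry=[0,1.,0]
    A=E(Rz,sg[0]*q[:,0]); p=np.tile(e(0,h),(len(q),1))+A.apply(e(sa,0)); A=A*E(Ry,q[:,1])*E(Rz,sg[1]*q[:,2])
    p=p+A.apply(e(ea,l1)); A=A*E(Ry,q[:,3]); p=p+A.apply(e(-ea,0)); A=A*E(Rz,sg[2]*q[:,4]); p=p+A.apply(e(0,l2)); A=A*E(Ry,q[:,5])
    p=p+A.apply(e(wb,l3)); return p,A.apply([0,0,1.])
def fit():
    best=None
    for sg in itertools.product((-1,),(1,-1),(1,-1)):
        r=least_squares(lambda v:np.r_[(fk(v,D[:,5:],sg)[0]-D[:,:3]).ravel(),300*(fk(v,D[:,5:],sg)[1]-Z).ravel()],[310,600,450,360,0,0,0],loss='soft_l1',f_scale=10)
        if best is None or r.cost<best[0]: best=(r.cost,r.x,sg,r)
    return best
if __name__=="__main__":
    c,v,sg,_=fit(); p,z=fk(v,D[:,5:],sg); print(c,v.round(1),sg,np.linalg.norm(p-D[:,:3],axis=1).round(0))
    lo=np.array([-2.57,-.35,-1.29,.11,-1.05,.11]);hi=np.array([2.57,1.97,1.29,2.56,4.19,1.86])
    for tilt in (40,36,30):
     for gx in(-4,-25):
      t=np.radians(tilt); zt=np.array([np.sin(t),0,-np.cos(t)]); O=np.array([444,-186,82])+(58-gx-4+4-0)*np.array([.766,-.016,.643])*1.0
      T=O+zt*17.4; bb=9e9
      for s in np.random.default_rng(0).uniform(lo,hi,(25,6)):
        r=least_squares(lambda q:np.r_[fk(v,q,sg)[0][0]-T,300*(fk(v,q,sg)[1][0]-zt)],s,bounds=(lo,hi))
        if r.cost<bb: bb,rr=r.cost,r
      print(tilt,gx,T.round(),"cost",bb.__round__(2),rr.x.round(2),np.round(rr.fun,1))
E
python3 fk.py
```

```text
3737.3296628313765 [297.8 635.  429.4 354.8  11.7 -52.6 -43.7] (-1, -1, -1) [58. 56. 28. 23. 26.  5.  7.  8. 14. 13. 14. 14. 18. 17. 19. 28. 38. 42.
 33.]
40 -4 [ 503. -187.  109.] cost 0.0 [ 0.76  0.55 -0.26  2.45  3.61  0.5 ] [-0.  0.  0. -0.  0.  0.]
40 -25 [ 519. -187.  122.] cost 0.0 [ 0.63  0.52 -0.16  2.42  3.7   0.48] [ 0. -0. -0.  0. -0.  0.]
36 -4 [ 502. -187.  108.] cost 0.0 [ 0.9   0.56 -0.45  2.4   3.42  0.33] [ 0.  0. -0.  0. -0. -0.]
36 -25 [ 518. -187.  121.] cost 0.0 [ 0.49  0.5  -0.04  2.38  3.83  0.4 ] [ 0. -0. -0.  0. -0.  0.]
30 -4 [ 500. -187.  107.] cost 0.0 [ 0.91  0.56 -0.49  2.33  3.19  0.15] [0. 0. 0. 0. 0. 0.]
30 -25 [ 516. -187.  120.] cost 0.0 [ 0.49  0.49 -0.09  2.32  3.95  0.22] [ 0. -0. -0.  0. -0.  0.]
```

```bash
python3 - <<'E'
s=open('fk.py').read()
s=s.replace("h,l1,l2,l3,ea,wb,sa=v","h,l1,l2,l3,ea,wb,sa,y0,y1,y2,y3=v").replace("e=lambda x,z:np.array([x,0,z])","e=lambda x,z,y=0:np.array([x,y,z])")
s=s.replace("e(sa,0)","e(sa,0,y0)").replace("e(ea,l1)","e(ea,l1,y1)").replace("e(0,l2)","e(0,l2,y2)").replace("e(wb,l3)","e(wb,l3,y3)").replace("[310,600,450,360,0,0,0]","[310,600,450,360,0,0,0,0,0,0,0]")
s=s.replace("for s in np.random.default_rng(0).uniform(lo,hi,(25,6)):","for s in [np.array(state()['joint_positions'])[:6], np.array([.3,.4,.2,2.4,-.3,.2]), np.array([0,.3,.5,2.4,-.9,.2])]:")
open('fk.py','w').write(s)
E
python3 fk.py
```

```text
123.48851262850185 [ 2.826e+02  6.451e+02  4.438e+02  3.357e+02  1.000e-01  8.000e-01
  3.000e-01 -3.090e+01 -2.690e+01  1.505e+02 -1.499e+02] (-1, -1, -1) [1. 2. 2. 1. 6. 4. 2. 1. 4. 2. 4. 5. 3. 2. 3. 2. 3. 4. 2.]
40 -4 [ 503. -187.  109.] cost 4692.78 [ 0.88  0.51 -0.53  2.29 -1.05  0.11] [ 10.4 -22.4  38.1 -61.1  48.3 -35.3]
40 -25 [ 519. -187.  122.] cost 4025.71 [ 0.84  0.49 -0.5   2.27 -1.05  0.11] [  9.9 -19.5  35.4 -57.5  42.8 -34.5]
36 -4 [ 502. -187.  108.] cost 3360.7 [ 0.76  0.49 -0.41  2.3  -1.05  0.11] [ 10.3 -17.2  33.  -54.4  38.1 -28.7]
36 -25 [ 518. -187.  121.] cost 2772.12 [ 0.71  0.47 -0.39  2.28 -1.05  0.11] [  9.4 -14.7  29.9 -50.   33.1 -27.4]
30 -4 [ 500. -187.  107.] cost 1729.1 [ 0.59  0.48 -0.26  2.31 -1.05  0.11] [  8.8 -10.7  24.2 -41.5  24.7 -18.8]
30 -25 [ 516. -187.  120.] cost 1291.44 [ 0.55  0.46 -0.23  2.29 -1.05  0.11] [  7.5  -8.7  20.8 -36.2  20.5 -17. ]
```

The model now fits to a few mm, and it shows that the full seating pose at 40° tool tilt lies outside the wrist range. I'll check how far in the gauge can go at 40°, and which tool tilts are feasible for seating if I regrasp while the gauge rests in the bush.

```bash
cat > feas.py <<'E'
from fk import *
c,v,sg,_=fit(); np.save('v.npy',v)
lo=np.array([-2.57,-.35,-1.29,.11,-1.05,.11]);hi=np.array([2.57,1.97,1.29,2.56,4.19,1.86])
q0=np.array(state()['joint_positions'])[:6]
def ik(T,zt,starts):
    b=None
    for s in starts:
        r=least_squares(lambda q:np.r_[fk(v,q,sg)[0][0]-T,300*(fk(v,q,sg)[1][0]-zt),.5*(q-s)],np.clip(s,lo+.001,hi-.001),bounds=(lo,hi))
        if b is None or r.cost<b.cost:b=r
    return b
a=np.array([.766,-.016,.643]); M=np.array([444,-186,82])
zt=lambda t,az=0:np.array([np.sin(np.radians(t))*np.cos(np.radians(az)),np.sin(np.radians(t))*np.sin(np.radians(az)),-np.cos(np.radians(t))])
if __name__=="__main__":
    q=q0
    for s in (205,165,140,120,105,90,77):
        r=ik(M+a*(s+3.6)+zt(39.8)*17.4,zt(39.8),[q]); q=r.x; print("tilt40 s",s,round(np.abs(r.fun[:6]).max(),1),q.round(2))
    for t in (30,25,20,15,10,5,0,-5,-10):
        for s in (58,):
            r=ik(M+a*(s-5)+zt(t)*19,zt(t),[q0,np.array([.3,.4,.2,2.4,-.3,.2]),np.array([0,.3,.5,2.4,-.9,.2]),np.array([.6,.5,-.3,2.3,0,.3])]); print("tilt",t,"s",s,round(np.abs(r.fun[:6]).max(),1),r.x.round(2))
E
python3 feas.py
```

```text
tilt40 s 205 30.7 [ 0.58  0.41 -0.33  2.17 -1.05  0.11]
tilt40 s 165 39.6 [ 0.65  0.43 -0.38  2.2  -1.05  0.11]
tilt40 s 140 45.0 [ 0.7   0.44 -0.41  2.23 -1.05  0.11]
tilt40 s 120 49.2 [ 0.74  0.46 -0.44  2.24 -1.05  0.11]
tilt40 s 105 52.2 [ 0.77  0.47 -0.46  2.25 -1.05  0.11]
tilt40 s 90 55.1 [ 0.81  0.48 -0.48  2.27 -1.05  0.11]
tilt40 s 77 57.6 [ 0.83  0.49 -0.5   2.28 -1.05  0.11]
tilt 30 s 58 0.0 [ 1.13  0.83 -1.19  2.47  2.05  0.67]
tilt 25 s 58 0.0 [ 1.05  0.73 -1.05  2.41  1.9   0.53]
tilt 20 s 58 0.0 [ 0.89  0.62 -0.81  2.36  1.7   0.35]
tilt 15 s 58 0.0 [ 0.54  0.52 -0.33  2.33  0.95  0.11]
tilt 10 s 58 0.0 [ 0.27  0.51  0.03  2.29 -0.36  0.19]
tilt 5 s 58 0.0 [ 0.18  0.53  0.13  2.24 -0.29  0.31]
tilt 0 s 58 0.0 [ 0.38  0.54 -0.18  2.16  0.21  0.45]
tilt -5 s 58 0.0 [ 0.38  0.57 -0.19  2.11  0.22  0.57]
tilt -10 s 58 0.0 [ 0.37  0.6  -0.19  2.05  0.22  0.69]
```

```bash
cat > f2.py <<'E'
from feas import *
for y in (-187,-60):
  for x in (620,580,540,500):
    row=[]
    for z in (320,260,200,150,110):
        q=q0; best=None
        for t in (40,36,32,28,24,20,16,12,8,4):
            r=ik(np.array([x,y,z]),zt(t),[q]); q=r.x
            if np.abs(r.fun[:6]).max()<2: best=(t,q[2].round(1),q[4].round(1)); break
        row.append(best)
    print(y,x,[(int(b[0]),float(b[1]),float(b[2])) if b else None for b in row])
E
python3 f2.py
```

```text
-187 620 [(40, -0.3, -1.0), (32, -0.0, -0.8), (28, -0.0, -0.9), (24, 0.0, -1.0), (20, 0.1, -1.0)]
-187 580 [(40, -0.5, -1.0), (32, -0.1, -0.9), (28, -0.1, -1.0), (20, 0.1, -0.9), (20, 0.0, -1.0)]
-187 540 [(40, -0.7, -1.0), (32, -0.3, -0.9), (24, 0.0, -0.8), (20, 0.1, -0.9), (16, 0.1, -0.9)]
-187 500 [(40, -0.9, -1.0), (32, -0.4, -0.9), (24, -0.1, -0.9), (20, -0.0, -1.0), (16, 0.0, -1.0)]
-60 620 [(36, 0.5, -0.9), (32, 0.3, -1.0), (24, 0.4, -0.9), (20, 0.3, -0.9), (16, 0.3, -0.9)]
-60 580 [(36, 0.6, -0.9), (28, 0.5, -0.8), (24, 0.3, -0.9), (20, 0.3, -1.0), (16, 0.3, -1.0)]
-60 540 [(36, 0.9, -1.0), (28, 0.5, -0.8), (24, 0.3, -1.0), (16, 0.4, -0.9), (16, 0.2, -1.0)]
-60 500 [(36, 1.2, 0.5), (28, 0.6, -0.9), (20, 0.5, -0.8), (16, 0.3, -0.9), (12, 0.3, -1.0)]
```

Tool tilt near the bush is limited to about 15°. So the plan is to let the limit untilt the tool to about 14° in the clear strip between jig and tray. Then I'll put the pin into the mouth and swing the grip onto the bore's axis, so the gauge pivots gently between the pads.

```bash
python3 plan.py 570 -40 260|tail -1; python3 -m pendant '1 -.25 -.2 .2 0;1 -.5 -.4 .3 0;1 -.75 -.45 .38 0;1 -.9 -.45 .38 0;1 -.9 -.45 .38 0'>/dev/null; python3 plan.py 570 -40 260
```

```text
shift units [-1.553 -0.862  0.909] calls 2 each [-0.777 -0.431  0.454]
t 20.77 p [588.  -89.1 359.8] toolz az/dip (np.float64(0.7), np.float64(50.1)) toolx az/dip (np.float64(-1.9), np.float64(-39.9)) y dip 1.3 q [-0.38  0.09  0.52  2.27 -0.92  0.17 -0.6 ] F [ 0.5 -0.9 -1.5] w 17.8 30.0
shift units [-0.659 -0.388  0.545] calls 1 each [-0.659 -0.388  0.545]
```

```bash
python3 -m pendant '1 -.2 -.1 .15 0;1 -.4 -.2 .3 0;1 -.6 -.35 .45 0;1 -.66 -.39 .55 0;1 -.66 -.39 .55 0'>/dev/null; python3 plan.py 560 -40 180;  python3 -m pendant '1 -.2 -.05 .25 0;1 -.4 -.1 .5 0;1 -.5 -.1 .7 0;1 -.5 -.1 .7 0;1 -.5 -.1 .7 0'>/dev/null; python3 plan.py 550 -40 120
```

```text
t 21.18 p [580.2 -45.3 316. ] toolz az/dip (np.float64(1.1), np.float64(53.3)) toolx az/dip (np.float64(-1.8), np.float64(-36.7)) y dip 1.4 q [-0.46  0.14  0.51  2.32 -1.04  0.11 -0.56] F [ 0.7 -0.2 -1.3] w 17.6 30.0
shift units [-0.813 -0.014  0.808] calls 1 each [-0.813 -0.014  0.808]
t 21.6 p [592.2 -37.3 274.9] toolz az/dip (np.float64(1.4), np.float64(57.1)) toolx az/dip (np.float64(-1.8), np.float64(-32.9)) y dip 1.5 q [-0.33  0.23  0.36  2.3  -1.04  0.11 -0.58] F [-0.4  0.2 -2.1] w 17.7 30.0
shift units [-0.995  0.06   0.892] calls 1 each [-0.995  0.06   0.892]
```

```bash
python3 -m pendant '1 -.3 0 .3 0;1 -.6 0 .6 0;1 -.9 0 .9 0;1 -1 0 1 0;1 -1 0 1 0'>/dev/null; python3 plan.py;  python3 -m pendant '1 -.3 0 .3 0;1 -.6 0 .6 0;1 -.9 0 .9 0;1 -1 0 1 0;1 -1 0 1 0'>/dev/null; python3 plan.py 550 -40 120
```

```text
t 22.02 p [586.2 -42.1 235.7] toolz az/dip (np.float64(2.1), np.float64(60.9)) toolx az/dip (np.float64(-1.7), np.float64(-29.0)) y dip 1.6 q [-0.22  0.29  0.25  2.3  -1.04  0.11 -0.57] F [-0.4 -0.7 -1.3] w 17.9 30.0
t 22.43 p [579.3 -47.1 197.4] toolz az/dip (np.float64(3.3), np.float64(64.6)) toolx az/dip (np.float64(-1.5), np.float64(-25.3)) y dip 1.9 q [-0.14  0.35  0.18  2.3  -1.04  0.11 -0.55] F [-0.  -0.2 -1.5] w 17.8 30.0
shift units [-0.498 -0.035  0.48 ] calls 1 each [-0.498 -0.035  0.48 ]
```

```bash
python3 -m pendant '1 -.3 -.03 .3 0;1 -.6 -.05 .6 0;1 -.9 -.05 .9 0;1 -1 -.05 1 0;1 -1 -.05 1 0'>/dev/null; python3 plan.py;  python3 -m pendant '1 -.3 -.03 .3 0;1 -.6 -.05 .6 0;1 -.9 -.05 .9 0;1 -1 -.05 1 0;1 -1 -.05 1 0'>/dev/null; python3 plan.py 550 -40 120
```

```text
t 22.85 p [570.5 -46.9 160.7] toolz az/dip (np.float64(5.0), np.float64(68.3)) toolx az/dip (np.float64(-1.4), np.float64(-21.6)) y dip 2.2 q [-0.1   0.41  0.13  2.3  -1.04  0.11 -0.55] F [ 0.5  0.5 -1.9] w 18.0 30.0
t 23.27 p [559.2 -47.3 125.2] toolz az/dip (np.float64(7.4), np.float64(71.9)) toolx az/dip (np.float64(-1.2), np.float64(-17.9)) y dip 2.5 q [-0.06  0.48  0.1   2.3  -1.04  0.11 -0.54] F [ 0.8  0.  -0.7] w 17.8 30.0
shift units [-0.088 -0.059  0.02 ] calls 1 each [-0.088 -0.059  0.02 ]
```

```bash
python3 -m pendant '1 -.3 -.03 .3 0;1 -.6 -.05 .6 0;1 -.9 -.05 .9 0;1 -1 -.05 1 0;1 -1 -.05 1 0'>/dev/null; python3 plan.py 640 -189 170; python3 - <<'E'
from h import *
f=grab_frame("side"); t=grab_frame("top"); 
a=cv2.resize(f["image"][170:300,170:370],(800,520),interpolation=cv2.INTER_CUBIC); cv2.imwrite("pics/s3.png",a)
E
```

```text
t 23.68 p [545.3 -48.3  90.8] toolz az/dip (np.float64(11.0), np.float64(75.4)) toolx az/dip (np.float64(-1.0), np.float64(-14.3)) y dip 2.9 q [-0.03  0.54  0.07  2.3  -1.04  0.11 -0.53] F [ 0.   0.8 -1.7] w 17.7 30.0
shift units [ 0.948  1.134 -0.5  ] calls 2 each [ 0.474  0.567 -0.25 ]
```

```bash
python3 -m pendant '1 .1 0 -.3 0;1 .3 0 -.6 0;1 .6 .2 -.75 0;1 .75 .4 -.75 0;1 .8 .6 -.75 0'>/dev/null; python3 plan.py 648 -189 135
```

```text
t 24.2 p [ 620.4 -125.3  202.5] toolz az/dip (np.float64(10.7), np.float64(75.0)) toolx az/dip (np.float64(-0.7), np.float64(-14.7)) y dip 2.8 q [-0.25  0.48  0.58  2.05 -0.75  0.56 -0.71] F [ 1.7  0.1 -1.6] w 17.8 30.0
shift units [0.086 0.559 0.576] calls 1 each [0.086 0.559 0.576]
```

```bash
python3 -m pendant '1 .05 .25 .2 0;1 .09 .56 .4 0;1 .09 .56 .5 0;1 .09 .56 .5 0;1 .09 .56 .5 0'>/dev/null; python3 plan.py 647 -189 114; python3 - <<'E'
from h import *
f=grab_frame("side"); t=grab_frame("top")
cv2.imwrite("pics/side4.png",f["image"]);cv2.imwrite("pics/top4.png",t["image"])
a=cv2.resize(f["image"][195:295,180:380],(800,400),interpolation=cv2.INTER_CUBIC)
b=cv2.resize(t["image"][130:255,375:445][:, :],(112*2,400),interpolation=cv2.INTER_CUBIC)
cv2.imwrite("pics/s4.png",a); 
c=t["image"][140:260,370:450]; c=cv2.resize(c,(400,600),interpolation=cv2.INTER_CUBIC)
d=cv2.resize(f["image"][200:300,245:315],(400,571),interpolation=cv2.INTER_CUBIC); d=cv2.copyMakeBorder(d,0,29,0,0,cv2.BORDER_CONSTANT)
cv2.imwrite("pics/m4.png",np.hstack([c,d]))
E
```

```text
t 24.62 p [ 639.8 -189.9  138.6] toolz az/dip (np.float64(11.4), np.float64(75.5)) toolx az/dip (np.float64(-1.1), np.float64(-14.2)) y dip 3.0 q [-0.05  0.6   0.46  2.01 -0.85  0.51 -0.53] F [-0.5 -0.3 -1.5] w 17.7 30.0
shift units [0.008 0.003 0.214] calls 1 each [0.008 0.003 0.214]
```

View pics/m4.png

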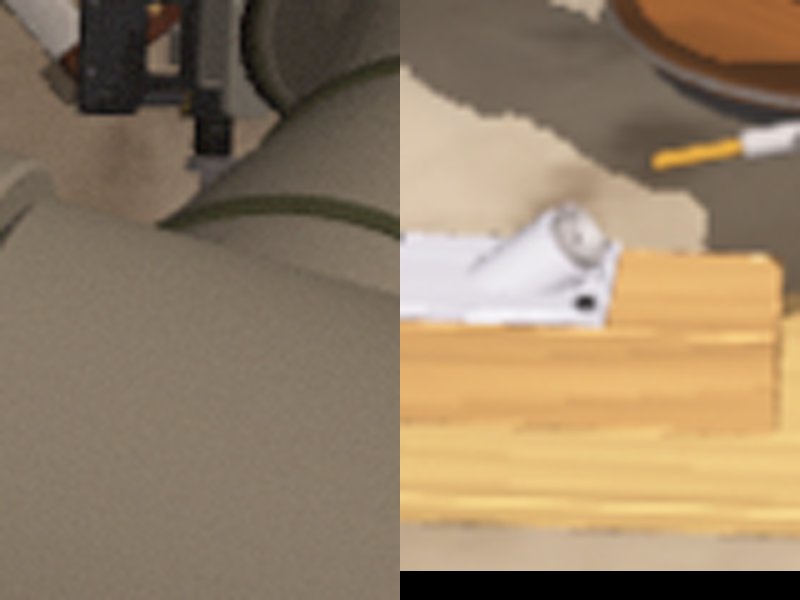

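The side crop (right half) shows the pin tip at (655,162), pointing at the bush mouth at (580,235). The arm hides the top view. I'll triangulate the mouth and compare the pin tip with my model.

```bash
python3 - <<'E'
from plan import *
s=grab_frame("side"); t=grab_frame("top"); p,M=show()
tip=p+M@np.array([-3.6-165,0,-17.4]); print("tip model",tip.round(1),proj(s,tip).round(1),"seen 289.2 227.9")
o1,d1=rays(s,[[276.1,240.7]]); o2,d2=rays(t,[[407.2,225.6]])
A=np.c_[d1[0],-d2[0]]; k=np.linalg.lstsq(A,o2-o1,rcond=None)[0]; print("mouth",(o1+d1[0]*k[0]).round(1),(o2+d2[0]*k[1]).round(1), "onz",onz(t,[[407.2,225.6]],82).round(1), onz(s,[[276.1,240.7]],82).round(1))
o,d=rays(s,[[289.2,227.9]]); print("seen tip at model y:",(o+d[0]*((tip[1]-o[1])/d[0][1])).round(1))
w=grab_frame("wrist"); print("wrist proj mouth, tip",proj(w,[[444,-186,82],tip]).round(0).tolist()); cv2.imwrite("pics/w5.png",w["image"])
E
```

```text
t 24.82 p [ 640.9 -188.8  140.4] toolz az/dip (np.float64(11.2), np.float64(75.3)) toolx az/dip (np.float64(-0.9), np.float64(-14.4)) y dip 3.0 q [-0.05  0.6   0.46  2.01 -0.85  0.51 -0.53] F [ 0.6  0.3 -1.5] w 17.5 30.0
tip model [ 473.2 -187.   115.4] [[289.3 227. ]] seen 289.2 227.9
mouth [ 444.1 -186.2   79.7] [ 443.9 -186.2   79.7] onz [[ 443.8 -185.7   82. ]] [[ 444.7 -190.1   82. ]]
seen tip at model y: [ 473.  -187.   113.1]
wrist proj mouth, tip [[321.0, 459.0], [320.0, 463.0]]
```

The model and the pictures agree to within 2 mm, with the same height bias for mouth and tip. I'll put the pin tip about 8 mm into the mouth.

```bash
python3 plan.py 616 -187.6 113|tail -1; python3 plan.py 605.5 -187.6 102|tail -1; 
```

```text
shift units [-0.258  0.002  0.169] calls 1 each [-0.258  0.002  0.169]
shift units [-0.365  0.007  0.236] calls 1 each [-0.365  0.007  0.236]
```

```bash
python3 -m pendant '1 -.1 0 .07 0;1 -.2 .01 .13 0;1 -.28 .01 .18 0;1 -.33 .01 .21 0;1 -.37 .01 .24 0'; python3 plan.py 570 -188 174; python3 - <<'E'
from plan import *
p,M=show(); print("tip",(p+M@np.array([-168.6,0,-17.4])).round(1))
E
```

```text
clock: 25.28
eef_pos: [604.5, -188.6, 100.6]
eef_rot: [-3.067, 0.015, -0.386]
force: [0.7, -0.1, -2.0]
grip_width: 17.8
grasp_force: 30.0
t 25.28 p [ 604.5 -188.6  100.6] toolz az/dip (np.float64(11.1), np.float64(75.4)) toolx az/dip (np.float64(-1.0), np.float64(-14.3)) y dip 2.9 q [ 0.05  0.61  0.32  2.1  -0.95  0.38 -0.39] F [ 0.7 -0.1 -2. ] w 17.8 30.0
shift units [-0.127 -0.035 -0.663] calls 1 each [-0.127 -0.035 -0.663]
t 25.28 p [ 604.5 -188.6  100.6] toolz az/dip (np.float64(11.1), np.float64(75.4)) toolx az/dip (np.float64(-1.0), np.float64(-14.3)) y dip 2.9 q [ 0.05  0.61  0.32  2.1  -0.95  0.38 -0.39] F [ 0.7 -0.1 -2. ] w 17.8 30.0
tip [ 436.8 -186.7   75.7]
```

```bash
python3 -m pendant '1 -.005 0 -.06 0;1 -.01 0 -.12 0;1 -.02 0 -.19 0;1 -.03 0 -.25 0;1 -.04 -.01 -.31 0'; python3 plan.py 565.5 -187.6 163.6
```

```text
clock: 25.7
eef_pos: [591.2, -190.1, 136.7]
eef_rot: [-3.068, 0.016, -0.388]
force: [1.5, 0.3, -2.3]
grip_width: 17.8
grasp_force: 30.0
t 25.7 p [ 591.2 -190.1  136.7] toolz az/dip (np.float64(10.9), np.float64(75.3)) toolx az/dip (np.float64(-1.0), np.float64(-14.4)) y dip 2.9 q [ 0.    0.55  0.41  2.11 -0.89  0.44 -0.45] F [ 1.5  0.3 -2.3] w 17.8 30.0
shift units [-0.152 -0.032 -0.269] calls 1 each [-0.152 -0.032 -0.269]
```

```bash
python3 - <<'E'
from h import *
f=grab_frame("side"); 
cv2.imwrite("pics/m6.png",cv2.resize(f["image"][185:265,255:355],(750,600),interpolation=cv2.INTER_CUBIC))
E
```

```text
(no output)
```

View pics/m6.png

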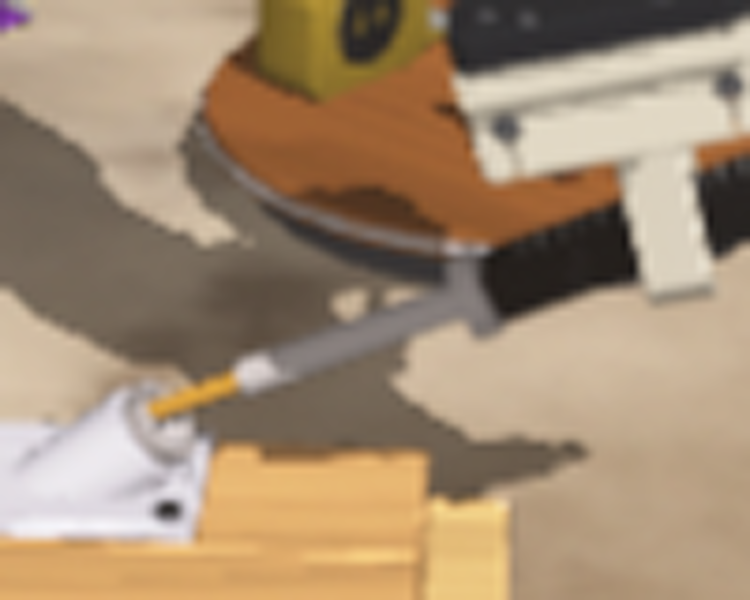

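The picture shows the pin tip inside the mouth at (150,412), under the upper lip. The rod now dips at about 23° while the hand stays at 14°, so the gauge is pivoting in the pads as intended. I'll continue the swing.

```bash
python3 -m pendant '1 -.03 0 -.06 0;1 -.06 -.01 -.12 0;1 -.09 -.02 -.18 0;1 -.12 -.03 -.23 0;1 -.15 -.03 -.27 0'; python3 - <<'E'
from plan import *
p,M=show(); f=grab_frame("side"); cv2.imwrite("pics/side7.png",f["image"])
hsv=cv2.cvtColor(f["image"],cv2.COLOR_BGR2HSV)
Mm=np.array([444,-186,82]);a=np.array([np.cos(np.radians(40)),-.016,np.sin(np.radians(40))])
print("axis pts s=5,30,60,110",proj(f,[Mm+a*k for k in(5,30,60,110)]).round(1).tolist())
roi=hsv[195:255,255:330]; m=(roi[...,0]>15)&(roi[...,0]<30)&(roi[...,1]>170)&(roi[...,2]>150)
y,x=np.nonzero(m); print("brass",len(x), sorted(zip((x+255).tolist(),(y+195).tolist()))[::4])
E
```

```text
clock: 26.17
eef_pos: [565.2, -187.7, 163.2]
eef_rot: [-3.068, 0.016, -0.387]
force: [3.2, -1.2, -0.9]
grip_width: 17.8
grasp_force: 30.0
t 26.17 p [ 565.2 -187.7  163.2] toolz az/dip (np.float64(10.9), np.float64(75.3)) toolx az/dip (np.float64(-1.0), np.float64(-14.4)) y dip 2.9 q [-0.03  0.49  0.45  2.14 -0.84  0.46 -0.48] F [ 3.2 -1.2 -0.9] w 17.8 30.0
axis pts s=5,30,60,110 [[277.8, 238.5], [286.5, 232.5], [297.1, 225.1], [315.4, 212.4]]
brass 11 [(275, 238), (278, 236), (280, 235)]
```

```bash
python3 -m pendant '1 -.05 0 .02 0;1 -.1 0 .045 0;1 -.15 0 .07 0;1 -.2 0 .09 0;1 -.225 0 .108 0'; python3 -m pendant '1 -.05 0 .02 0;1 -.08 0 .04 0;1 -.11 0 .055 0;1 -.14 0 .07 0;1 -.15 0 .072 0'; python3 - <<'E'
from plan import *
p,M=show(); C=p-17.4*M[:,2]
Mm=np.array([444,-186,82]);a=np.array([.766,-.016,.643]);d=C-Mm; s=d@a; print("s",s.round(1),"off axis",(d-a*s).round(1))
E
```

```text
clock: 26.63
eef_pos: [542.0, -187.0, 142.5]
eef_rot: [-3.068, 0.018, -0.386]
force: [2.5, -3.4, -1.6]
grip_width: 17.9
grasp_force: 30.1
clock: 27.05
eef_pos: [526.6, -186.3, 129.7]
eef_rot: [-3.068, 0.018, -0.385]
force: [4.3, -4.6, -1.4]
grip_width: 18.0
grasp_force: 30.3
t 27.05 p [ 526.6 -186.3  129.7] toolz az/dip (np.float64(10.9), np.float64(75.4)) toolx az/dip (np.float64(-1.0), np.float64(-14.3)) y dip 2.9 q [ 0.09  0.49  0.31  2.24 -0.95  0.34 -0.34] F [ 4.3 -4.6 -1.4] w 18.0 30.3
s 101.5 off axis [ 0.6  0.5 -0.8]
```

```bash
python3 -m pendant '1 0 0 0 -.007;1 -.03 0 .015 -.014;1 -.06 0 .03 -.014;1 -.09 0 .043 -.014;1 -.11 0 .053 -.014'; python3 - <<'E'
from plan import *
p,M=show(); C=p-17.4*M[:,2]
Mm=np.array([444,-186,82]);a=np.array([.766,-.016,.643]);d=C-Mm; s=d@a; print("s",s.round(1),"off axis",(d-a*s).round(1))
E
```

```text
clock: 27.47
eef_pos: [515.3, -185.1, 120.4]
eef_rot: [-3.07, -0.017, -0.386]
force: [2.8, -2.8, -1.1]
grip_width: 17.9
grasp_force: 30.0
t 27.47 p [ 515.3 -185.1  120.4] toolz az/dip (np.float64(11.1), np.float64(75.4)) toolx az/dip (np.float64(0.3), np.float64(-14.3)) y dip 2.6 q [ 0.15  0.5   0.23  2.27 -0.98  0.29 -0.29] F [ 2.8 -2.8 -1.1] w 17.9 30.0
s 86.9 off axis [ 0.5  1.5 -0.6]
```

```bash
python3 -m pendant '1 -.02 .005 .01 0;1 -.05 .01 .023 0;1 -.08 .01 .037 0;1 -.1 .01 .047 0;1 -.115 .01 .053 0'; python3 - <<'E'
from plan import *
p,M=show(); C=p-17.4*M[:,2]
Mm=np.array([444,-186,82]);a=np.array([.766,-.016,.643]);d=C-Mm; s=d@a; print("s",s.round(1),"off axis",(d-a*s).round(1),"axial F",np.dot(state()['force'],a))
E
```

```text
clock: 27.88
eef_pos: [503.6, -186.0, 110.9]
eef_rot: [-3.07, -0.017, -0.386]
force: [2.2, -1.8, -1.5]
grip_width: 17.6
grasp_force: 29.9
t 27.88 p [ 503.6 -186.   110.9] toolz az/dip (np.float64(11.2), np.float64(75.4)) toolx az/dip (np.float64(0.3), np.float64(-14.3)) y dip 2.6 q [ 0.22  0.5   0.15  2.29 -0.99  0.24 -0.26] F [ 2.2 -1.8 -1.5] w 17.6 29.9
s 71.8 off axis [ 0.3  0.3 -0.4] axial F 0.7394457385924297
```

```bash
python3 -m pendant '1 -.015 0 .007 0;1 -.03 0 .014 0;1 -.045 0 .021 0;1 -.06 0 .028 0;1 -.06 0 .028 0'; python3 -m pendant '1 -.004 0 .002 0;1 -.008 0 .004 0;1 -.012 0 .006 0;1 -.016 0 .008 0;1 -.016 0 .008 0'
```

```text
clock: 28.3
eef_pos: [497.9, -186.0, 106.1]
eef_rot: [-3.07, -0.017, -0.387]
force: [3.3, -2.7, -1.7]
grip_width: 17.9
grasp_force: 29.9
clock: 28.72
eef_pos: [497.1, -186.0, 105.1]
eef_rot: [-3.07, -0.018, -0.388]
force: [4.4, -1.0, 2.3]
grip_width: 17.9
grasp_force: 29.9
```

```bash
python3 -m pendant '1 -.004 0 .002 0;1 -.008 0 .004 0;1 -.012 0 .006 0;1 -.012 0 .006 0;1 -.012 0 .006 0'; python3 - <<'E'
from plan import *
p,M=show(); C=p-17.4*M[:,2]
Mm=np.array([444,-186,82]);a=np.array([.766,-.016,.643]);d=C-Mm; s=d@a; print("s",s.round(1),"off axis",(d-a*s).round(1),"axial F",np.dot(state()['force'],a))
E
```

```text
clock: 29.13
eef_pos: [497.2, -186.1, 104.8]
eef_rot: [-3.07, -0.018, -0.392]
force: [7.8, -1.3, 7.7]
grip_width: 17.8
grasp_force: 29.9
t 29.13 p [ 497.2 -186.1  104.8] toolz az/dip (np.float64(10.8), np.float64(75.2)) toolx az/dip (np.float64(0.3), np.float64(-14.6)) y dip 2.6 q [ 0.28  0.5   0.07  2.31 -1.    0.19 -0.24] F [ 7.8 -1.3  7.7] w 17.8 29.9
s 63.0 off axis [ 0.7  0.1 -0.8] axial F 10.944299268078115
```

```bash
python3 -m pendant '1 -.004 0 .002 0;1 -.008 0 .004 0;1 -.012 0 .006 0;1 -.012 0 .006 0;1 -.012 0 .006 0'; python3 - <<'E'
from h import *
f=grab_frame("side"); cv2.imwrite("pics/m8.png",cv2.resize(f["image"][180:260,255:355],(750,600),interpolation=cv2.INTER_CUBIC))
E
```

```text
clock: 29.55
eef_pos: [497.4, -186.2, 104.6]
eef_rot: [-3.07, -0.019, -0.396]
force: [9.9, -1.1, 13.3]
grip_width: 17.8
grasp_force: 29.9
```

View pics/m8.png

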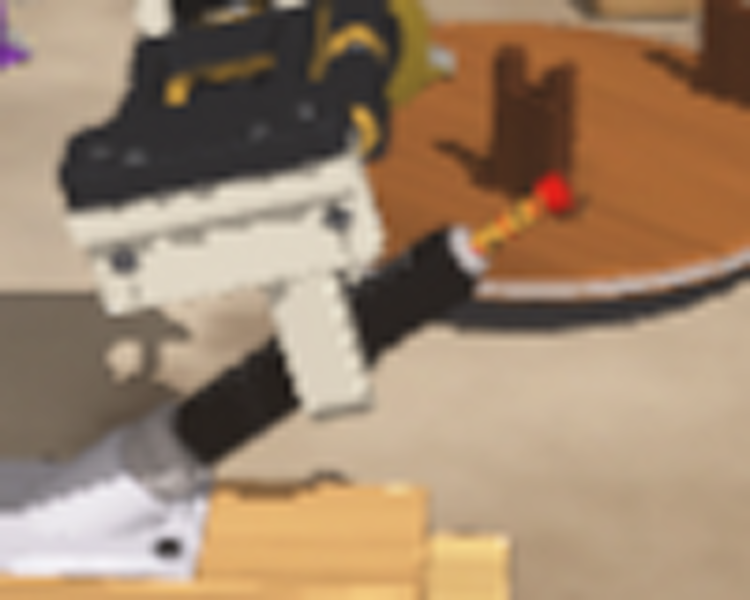

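The collar sits on the bush at about (145,465). The red-capped tail stands out roughly 34 mm, which fits a reading of 22 mm. Now I'll draw the gauge out along the axis.

```bash
python3 -m pendant '1 .05 0 -.02 0;1 .12 0 -.06 0;1 .2 0 -.095 0;1 .3 0 -.14 0;1 .4 0 -.19 0'; python3 -m pendant '1 .1 0 -.05 0;1 .2 0 -.095 0;1 .3 0 -.14 0;1 .4 0 -.19 0;1 .45 0 -.215 0'; python3 - <<'E'
from plan import *
p,M=show(); C=p-17.4*M[:,2]
Mm=np.array([444,-186,82]);a=np.array([.766,-.016,.643]);d=C-Mm; s=d@a; print("s",s.round(1),"off axis",(d-a*s).round(1),"axial F",np.dot(state()['force'],a))
E
```

```text
clock: 30.02
eef_pos: [533.0, -186.2, 135.9]
eef_rot: [-3.069, -0.016, -0.38]
force: [0.3, -1.4, -4.1]
grip_width: 17.7
grasp_force: 29.9
clock: 30.43
eef_pos: [580.5, -186.6, 174.9]
eef_rot: [-3.069, -0.018, -0.383]
force: [-0.2, -0.7, -1.6]
grip_width: 17.9
grasp_force: 29.9
t 30.43 p [ 580.5 -186.6  174.9] toolz az/dip (np.float64(11.5), np.float64(75.5)) toolx az/dip (np.float64(0.3), np.float64(-14.2)) y dip 2.7 q [-0.02  0.48  0.43  2.1  -0.75  0.49 -0.56] F [-0.2 -0.7 -1.6] w 17.9 29.9
s 171.9 off axis [ 0.6  1.3 -0.8] axial F -1.139183529968123
```

The gauge is out. To level it, I'll tilt the tool to about 30° at the upper limit and roll it round. First I'll rise.

```bash
python3 -m pendant '1 .15 -.1 -.3 0;1 .3 -.2 -.6 0;1 .4 -.3 -.9 0;1 .4 -.4 -1 0;1 .4 -.4 -1 0'>/dev/null; python3 -m pendant '1 .1 -.1 -.35 0;1 .2 -.2 -.7 0;1 .3 -.3 -1 0;1 .3 -.4 -1 0;1 .3 -.4 -1 0'>/dev/null;python3 -m pendant '1 .1 -.1 -.35 0;1 .2 -.2 -.7 0;1 .3 -.3 -1 0;1 .3 -.4 -1 0;1 .3 -.4 -1 0'>/dev/null;python3 -m pendant '1 .1 -.1 -.35 0;1 .2 -.2 -.7 0;1 .3 -.2 -1 0;1 .3 -.2 -1 0;1 .3 -.2 -1 0'>/dev/null; python3 plan.py
```

```text
t 32.1 p [610.9 -43.4 684.1] toolz az/dip (np.float64(11.0), np.float64(75.5)) toolx az/dip (np.float64(0.3), np.float64(-14.2)) y dip 2.6 q [-0.59  0.16  0.78  1.25 -0.2   1.53 -1.41] F [ 0.2  0.7 -2.8] w 17.7 29.9
```

```bash
python3 -m pendant '1 .3 0 -.35 0;1 .6 0 -.7 0;1 .8 0 -1 0;1 .8 0 -1 0;1 .8 0 -1 0'>/dev/null; python3 plan.py; python3 -m pendant '1 .3 0 -.35 0;1 .6 0 -.7 0;1 .9 0 -1 0;1 1 0 -1 0;1 1 0 -1 0'>/dev/null; python3 plan.py; python3 -m pendant '1 .3 0 -.35 0;1 .6 0 -.7 0;1 .9 0 -1 0;1 1 0 -1 0;1 1 0 -1 0'>/dev/null; python3 plan.py
```

```text
t 32.52 p [669.5 -44.9 793.6] toolz az/dip (np.float64(10.1), np.float64(75.3)) toolx az/dip (np.float64(0.5), np.float64(-14.5)) y dip 2.4 q [-0.13  0.32  0.26  0.73 -0.16  1.85 -1.5 ] F [ 1.5  1.5 -3.3] w 17.8 29.9
t 32.93 p [697.2 -41.1 820. ] toolz az/dip (np.float64(8.1), np.float64(71.6)) toolx az/dip (np.float64(0.4), np.float64(-18.3)) y dip 2.3 q [-0.15  0.37  0.35  0.62 -0.23  1.86 -1.5 ] F [ 0.   0.2 -3.3] w 17.7 29.9
t 33.35 p [714.4 -38.6 841.4] toolz az/dip (np.float64(6.7), np.float64(68.4)) toolx az/dip (np.float64(0.3), np.float64(-21.4)) y dip 2.2 q [-0.09  0.39  0.22  0.53 -0.17  1.86 -1.53] F [-0.2 -0.8 -2.6] w 18.0 29.9
```

```bash
python3 -m pendant '1 .3 0 -.35 0;1 .6 0 -.7 0;1 .9 0 -1 0;1 1 0 -1 0;1 1 0 -1 0'>/dev/null; python3 -m pendant '1 .3 0 -.35 0;1 .6 0 -.7 0;1 .9 0 -1 0;1 1 0 -1 0;1 1 0 -1 0'>/dev/null;  python3 -m pendant '1 .3 0 -.35 0;1 .6 0 -.7 0;1 .9 0 -1 0;1 1 0 -1 0;1 1 0 -1 0'>/dev/null; python3 - <<'E'
from plan import *
p,M=show()
phi=np.radians(25.7); g=np.array([-np.cos(phi),0,np.sin(phi)])
for r in range(-200,201,10):
    G=M@R.from_euler('z',r,degrees=True).as_matrix()@g; e=np.degrees(np.arcsin(-G[2]))
    if abs(e)<6: print(r,"dip",e.round(1),"az",np.degrees(np.arctan2(G[1],G[0])).round())
E
```

```text
t 34.6 p [721.6 -34.5 910.2] toolz az/dip (np.float64(4.3), np.float64(59.9)) toolx az/dip (np.float64(-0.1), np.float64(-30.0)) y dip 1.9 q [-0.1   0.4   0.29  0.37 -0.23  1.86 -1.55] F [-0.1 -0.5 -2.1] w 17.8 29.9
-200 dip -3.3 az 19.0
-190 dip -4.2 az 10.0
-180 dip -4.3 az 1.0
-170 dip -3.6 az -8.0
-160 dip -2.2 az -17.0
-150 dip 0.0 az -26.0
-140 dip 2.9 az -34.0
130 dip 3.6 az 45.0
140 dip 0.6 az 36.0
150 dip -1.7 az 28.0
160 dip -3.3 az 19.0
170 dip -4.2 az 10.0
180 dip -4.3 az 1.0
190 dip -3.6 az -8.0
200 dip -2.2 az -17.0
```

```bash
python3 -m pendant '1 -.25 0 .15 -.08;1 -.5 0 .3 -.16;1 -.75 0 .45 -.23;1 -1 0 .6 -.31;1 -1 0 .7 -.39'>/dev/null; python3 plan.py 690 -40 310; python3 -m pendant '1 0 0 .25 -.08;1 0 0 .5 -.16;1 0 0 .75 -.23;1 0 0 .9 -.31;1 0 0 1 -.39'>/dev/null; python3 plan.py 690 -40 310
```

```text
t 35.02 p [655.3 -31.4 773.5] toolz az/dip (np.float64(4.4), np.float64(60.2)) toolx az/dip (np.float64(34.2), np.float64(-26.5)) y dip -12.8 q [-0.21  0.1   0.22  1.15 -0.06  1.37 -1.03] F [ 0.6 -1.2 -1.1] w 17.9 29.9
shift units [-1.543 -0.661  3.492] calls 4 each [-0.386 -0.165  0.873]
t 35.43 p [720.  -26.  669.2] toolz az/dip (np.float64(4.4), np.float64(60.2)) toolx az/dip (np.float64(69.1), np.float64(-13.7)) y dip -25.9 q [-0.15  0.17  0.15  1.31 -0.07  1.15 -0.42] F [-0.2 -0.1 -2.3] w 17.7 29.9
shift units [-0.904 -1.456  2.47 ] calls 3 each [-0.301 -0.485  0.823]
```

```bash
python3 -m pendant '1 -.08 -.12 .2 -.08;1 -.15 -.24 .4 -.16;1 -.2 -.36 .6 -.23;1 -.3 -.49 .8 -.31;1 -.3 -.49 .82 -.38'>/dev/null; python3 plan.py 690 -40 310
```

```text
t 35.85 p [706.5 -30.7 545.4] toolz az/dip (np.float64(4.4), np.float64(60.6)) toolx az/dip (np.float64(99.3), np.float64(2.8)) y dip -29.2 q [-0.08  0.16  0.06  1.6  -0.05  0.87  0.18] F [-0.4 -1.  -3. ] w 17.8 29.9
shift units [ 0.041 -1.089  1.639] calls 2 each [ 0.02  -0.544  0.82 ]
```

```bash
python3 -m pendant '1 0 -.13 .2 -.08;1 0 -.27 .4 -.16;1 .01 -.4 .6 -.23;1 .02 -.54 .82 -.31;1 .02 -.54 .82 -.39'>/dev/null; cat > lev.py <<'E'
from plan import *
phi=np.radians(25.7); g=np.array([-np.cos(phi),0,np.sin(phi)])
M=R.from_rotvec(state()['eef_rot']).as_matrix(); G=M@g; print("gauge dip",np.degrees(np.arcsin(-G[2])).round(1),"az",np.degrees(np.arctan2(G[1],G[0])).round(1),"axis z",(np.array(state()['eef_pos'])-17.4*M[:,2]).round(0))
for r in(-30,-20,-10,10): print(r,np.degrees(np.arcsin(-(M@R.from_euler('z',r,degrees=True).as_matrix()@g)[2])).round(1))
E
python3 plan.py 690 -40 300; python3 lev.py
```

```text
t 36.27 p [699.7 -34.4 427.8] toolz az/dip (np.float64(4.4), np.float64(60.6)) toolx az/dip (np.float64(131.2), np.float64(18.6)) y dip -21.9 q [ 0.02  0.21 -0.05  1.81 -0.03  0.61  0.78] F [-0.9  0.4 -2.8] w 17.9 29.9
shift units [ 0.357 -0.479  0.886] calls 1 each [ 0.357 -0.479  0.886]
gauge dip 5.2 az -39.0 axis z [691. -35. 443.]
-30 -2.3
-20 -0.4
-10 2.1
10 8.8
```

```bash
python3 -m pendant '1 .08 -.11 .2 -.07;1 .16 -.22 .42 -.14;1 .25 -.34 .64 -.2;1 .36 -.48 .89 -.2;1 .36 -.48 .89 -.2'>/dev/null; python3 plan.py 690 -40 270; python3 lev.py
```

```text
t 36.68 p [690.2 -39.8 299.5] toolz az/dip (np.float64(4.4), np.float64(60.7)) toolx az/dip (np.float64(149.0), np.float64(24.6)) y dip -15.0 q [ 0.08  0.32 -0.12  2.    0.03  0.31  1.05] F [-0.9 -0.6 -2.8] w 17.6 29.9
shift units [ 0.103 -0.065  0.213] calls 1 each [ 0.103 -0.065  0.213]
gauge dip 0.2 az -23.9 axis z [682. -40. 315.]
-30 -3.6
-20 -3.1
-10 -1.8
10 2.8
```

```bash
python3 -m pendant '1 .04 -.02 .08 0;1 .08 -.05 .16 0;1 .12 -.08 .25 0;1 .12 -.08 .25 0;1 .12 -.08 .25 0'>/dev/null; python3 plan.py; python3 lev.py|head -1; python3 - <<'E'
from plan import *
phi=np.radians(25.7); g=np.array([-np.cos(phi),0,np.sin(phi)]); p,M=show(); O=p+M@(np.array([0,0,-17.4])+3.6*g); G=M@g
pts=[O-G*80,O+G*137,O+G*54]; 
P={}
for n in("side","top"):
    f=grab_frame(n); q=proj(f,pts); print(n,"pred cap, pin, collar",q.round(1).tolist()); hsv=cv2.cvtColor(f["image"],cv2.COLOR_BGR2HSV)
    for nm,c,lo,hi in(("cap",q[0],(0,150,100),(8,255,255)),("pin",q[1],(15,150,90),(32,255,255))):
        m=cv2.inRange(hsv,lo,hi); y,x=np.nonzero(m); k=np.hypot(x-c[0],y-c[1])<18
        if k.sum()>0: P[n,nm]=(f,(x[k].mean(),y[k].mean())); print(" ",nm,k.sum(),x[k].mean().round(1),y[k].mean().round(1))
for nm in("cap","pin"):
    if ("side",nm) in P and ("top",nm) in P:
        (f1,a),(f2,b)=P["side",nm],P["top",nm]; o1,d1=rays(f1,[a]);o2,d2=rays(f2,[b]); k=np.linalg.lstsq(np.c_[d1[0],-d2[0]],o2-o1,rcond=None)[0]
        print(nm,(o1+d1[0]*k[0]).round(1),(o2+d2[0]*k[1]).round(1))
E
```

```text
t 37.1 p [695.5 -39.9 274.1] toolz az/dip (np.float64(4.3), np.float64(59.9)) toolx az/dip (np.float64(148.8), np.float64(25.2)) y dip -15.3 q [ 0.07  0.36 -0.11  2.03  0.03  0.23  1.05] F [-0.5 -0.2 -1.7] w 17.7 29.9
gauge dip -0.5 az -23.9 axis z [687. -41. 289.]
t 37.1 p [695.5 -39.9 274.1] toolz az/dip (np.float64(4.3), np.float64(59.9)) toolx az/dip (np.float64(148.8), np.float64(25.2)) y dip -15.3 q [ 0.07  0.36 -0.11  2.03  0.03  0.23  1.05] F [-0.5 -0.2 -1.7] w 17.7 29.9
side pred cap, pin, collar [[356.2, 129.9], [450.7, 141.7], [412.4, 136.9]]
  cap 15 361.6 128.0
  pin 20 451.2 140.6
top pred cap, pin, collar [[346.0, 140.3], [384.0, 55.9], [369.7, 87.5]]
  pin 10 383.7 55.3
pin [816.4 -96.8 292.6] [815.7 -96.6 292.2]
```

```bash
python3 -m pendant '1 0 0 0 0;1 0 0 0 0;1 0 0 0 0;1 0 0 0 0;1 0 0 0 0'; python3 - <<'E'
from plan import *
phi=np.radians(25.7); g=np.array([-np.cos(phi),0,np.sin(phi)]); p,M=show(); O=p+M@(np.array([0,0,-17.4])+3.6*g); G=M@g
f=grab_frame("side"); q=proj(f,[O+G*k for k in(-84,-76,-50,128,146,156)]); print("pred x=-84,-76,-50,128,146,156",q.round(1).tolist()); hsv=cv2.cvtColor(f["image"],cv2.COLOR_BGR2HSV)
for c,lo,hi in((q[0],(0,150,80),(8,255,255)),(q[0],(9,130,80),(32,255,255)),(q[4],(15,130,80),(32,255,255))):
    y,x=np.nonzero(cv2.inRange(hsv,lo,hi)); k=np.hypot(x-c[0],y-c[1])<20; print(sorted(zip(x[k].tolist(),y[k].tolist())))
t=state(); print(np.abs(t['dq']).max())
y,x=np.nonzero(cv2.inRange(hsv,(20,120,60),(32,255,255))); k=(abs(x-305)<30)&(abs(y-188)<25); print("tape px",k.sum(),x[k].mean(),y[k].mean())
E
```

```text
clock: 37.62
eef_pos: [695.3, -40.1, 273.6]
eef_rot: [0.622, 2.559, 0.219]
force: [-0.9, -0.6, -1.6]
grip_width: 17.7
grasp_force: 29.9
t 37.62 p [695.3 -40.1 273.6] toolz az/dip (np.float64(4.3), np.float64(59.9)) toolx az/dip (np.float64(148.8), np.float64(25.3)) y dip -15.3 q [ 0.07  0.36 -0.11  2.03  0.03  0.23  1.05] F [-0.9 -0.6 -1.6] w 17.7 29.9
pred x=-84,-76,-50,128,146,156 [[354.5, 129.9], [357.7, 130.3], [368.1, 131.6], [446.3, 141.4], [454.9, 142.5], [459.8, 143.1]]
[(355, 129), (355, 130), (355, 131), (355, 132), (356, 130), (356, 131), (356, 132), (370, 124), (370, 125), (370, 126), (371, 123)]
[(357, 130), (357, 131), (357, 132), (358, 131), (358, 132), (359, 131), (359, 132), (360, 131), (360, 132), (361, 131), (361, 132), (362, 131), (362, 132), (363, 131), (363, 132), (364, 131), (364, 132), (365, 131), (365, 132)]
[(447, 140), (447, 141), (448, 140), (448, 141), (449, 140), (449, 141), (449, 142), (450, 140), (450, 141), (450, 142), (451, 140), (451, 141), (451, 142), (452, 140), (452, 141), (452, 142), (453, 140), (453, 141), (453, 142), (454, 140), (454, 141), (454, 142), (455, 141), (455, 142)]
0.0026038629136177775
tape px 320 298.925 186.21875
```

The cap at column 355 and the pin from 447 to 455 match a reading of 22 mm. The gauge is level, still, and 29 cm up, so I'll hand in.

```bash
python3 -c "
from rig import job_done
print(job_done())"
```

```text
the job is handed in; nothing more can be done
None
```

I handed the job in at about 38 s, with no verdict returned: the collar was seated on the bush, the gauge drawn out, and it is now held still and level about 29 cm up, with the cap and pin in the last side picture matching a reading of about 22 mm.

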